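# Check and sort washed analyser carousels by keyway

## Task

Test each sample carousel on the bench on the keyed drive shaft in the order of the test sheet (yellow flag, blue, green, red; some may be missing): seat it fully home, let go of it for a moment, then take it off and sort it. Those with the keyway under their coloured flag lie flat in the blue tray; those with the keyway a quarter turn away go into the tipping pan. When all are sorted, tip the pan by its bar to the 40 degree mark (never past 50), hold it there for a second so its load slides into the red return bin, and bring it back level, leaving everything else on the bench in place.

Things in the scene. Friction and masses are not known exactly. Their poses are not given: they have to be found in the camera images.
- car_yellow_centre (a point): Centre of the yellow-flagged carousel (may be absent), 25 mm above its underside: grey disc 88 mm across, 10 mm thick, with a white square hub, 44 x 44 mm, flats square to these axes, rising to 50 mm above the underside (grip it across two flats). z up; +x to the yellow flag on the rim. Keyed 23 mm bore right through; its keyway is under the flag (+x) or a quarter turn anticlockwise from it (+y)
- car_yellow_keymark (a point): Rim end of the black stripe on the yellow-flagged carousel's disc that shows where its keyway is: 40 mm from the axis in the keyway's direction, 10 mm above the underside. The keyway slot is 10 mm wide and reaches 18 mm out from the axis. The carousel is smooth plastic, about 0.15 kg
- car_blue_centre (a point): Centre of the blue-flagged carousel (may be absent), 25 mm above its underside: grey disc 88 mm across, 10 mm thick, with a white square hub, 44 x 44 mm, flats square to these axes, rising to 50 mm above the underside (grip it across two flats). z up; +x to the blue flag on the rim. Keyed 23 mm bore right through; its keyway is under the flag (+x) or a quarter turn anticlockwise from it (+y)
- car_blue_keymark (a point): Rim end of the black stripe on the blue-flagged carousel's disc that shows where its keyway is: 40 mm from the axis in the keyway's direction, 10 mm above the underside. The keyway slot is 10 mm wide and reaches 18 mm out from the axis. The carousel is smooth plastic, about 0.15 kg
- car_green_centre (a point): Centre of the green-flagged carousel (may be absent), 25 mm above its underside: grey disc 88 mm across, 10 mm thick, with a white square hub, 44 x 44 mm, flats square to these axes, rising to 50 mm above the underside (grip it across two flats). z up; +x to the green flag on the rim. Keyed 23 mm bore right through; its keyway is under the flag (+x) or a quarter turn anticlockwise from it (+y)
- car_green_keymark (a point): Rim end of the black stripe on the green-flagged carousel's disc that shows where its keyway is: 40 mm from the axis in the keyway's direction, 10 mm above the underside. The keyway slot is 10 mm wide and reaches 18 mm out from the axis. The carousel is smooth plastic, about 0.15 kg
- car_red_centre (a point): Centre of the red-flagged carousel (may be absent), 25 mm above its underside: grey disc 88 mm across, 10 mm thick, with a white square hub, 44 x 44 mm, flats square to these axes, rising to 50 mm above the underside (grip it across two flats). z up; +x to the red flag on the rim. Keyed 23 mm bore right through; its keyway is under the flag (+x) or a quarter turn anticlockwise from it (+y)
- car_red_keymark (a point): Rim end of the black stripe on the red-flagged carousel's disc that shows where its keyway is: 40 mm from the axis in the keyway's direction, 10 mm above the underside. The keyway slot is 10 mm wide and reaches 18 mm out from the axis. The carousel is smooth plastic, about 0.15 kg
- drive_seat (a point): Centre of the round seat (68 mm across) on the fixed white drive unit (130 x 130 mm), 40 mm above the bench. z up along the shaft, +x towards its key. A carousel is fully home when its underside lies on the seat; with its keyway off the key it stops about 30 mm high
- drive_tip (a point): Tip of the drive unit's shaft, 50 mm above the seat. The shaft is 20 mm in diameter, tapering to 12 mm over its last 10 mm; its black key is 6 mm wide, reaches 16 mm out from the axis and 30 mm up from the seat. A black stripe on the unit points the key's way
- tray_floor (a point): Centre of the inner floor of the low blue tray, 5 mm above the bench; inside 125 mm (its x) by 250 mm (its y), walls 13 mm above the floor; takes two carousels side by side along y. Fixed
- pan_floor (a point): Centre of the aluminium tipping pan's floor, 125 mm above the bench when level; 125 mm along x by 254 mm along y, for two carousels side by side along y. Walls 16 to 18 mm high at both y sides and at -x; open at +x, where it hinges and where its load slides out at 20 to 30 degrees of tilt, down into the red bin. Frame turns with the pan
- pan_bar (a point): Middle of the pan's black grip bar: a round bar 12 mm thick, 110 mm long along the pan's y, 50 mm out from the pan's -x edge and 131 mm above the bench when level. It may turn between the fingers as the pan is lifted
- pan_hinge (a point): Middle of the pan's hinge line, 125 mm above the bench; the line runs along this frame's y. The bar lies 175 mm away on the -x side and 6 mm above it when level. Fixed
- pan (a joint): Tilt of the pan in rad: 0 level (it rests on posts and sinks back there by its own weight, 0.45 kg), growing as the bar is lifted; range 0 to 1.1. A scale with a red 40 degree (0.70 rad) line stands beside it
- bin_floor (a point): Centre of the inner floor of the red return bin, 5 mm above the bench, just beyond the pan's hinge; inside 180 mm (x) by 260 mm (y), walls 105 to 150 mm high. Fixed to the pan's stand
- amber_bottle: Bystander: amber glass bottle, 64 mm across, 140 mm tall. Origin at its underside
- white_jar: Bystander: white jar with blue cap, 72 mm across, 80 mm tall. Origin at its underside
- beaker: Bystander: glass beaker, 68 mm across, 85 mm tall. Origin at its underside
- slide_box: Bystander: green slide box, 90 x 120 x 35 mm. Origin at its underside
- tip_box: Bystander: orange pipette-tip box, 85 x 120 x 60 mm. Origin at its underside
- brush: Bystander: small brush, 170 mm long, lying down
Mind the look-alikes: they are no part of the job. Leave any pink look-alike of the part that bears car_blue_centre alone.

How it is judged:
By the outcome, as a careful person would: the job done as asked, in the order asked, and still so for the second after the job is handed in, with the robot touching nothing.
Of car_yellow, car_blue, car_green, car_red only 3 to 4 are there at a start; the rules pass over those that are not, and their reading is None.
At some moment in a run one of car_blue, car_green may be knocked a few centimetres aside while the robot is not near it.
Once in a run the grip may slacken for a moment while it holds something.
It also fails if it takes over 210 s, if anything falls off the work surface, if the arm or the gripper's body presses on something with over 40 N, if the wrist force passes 120 N, or if a joint passes its speed limit or range.

## Robot

A 6-joint arm with a two-finger parallel gripper is mounted at the origin on the work surface. World frame = base frame: x ahead of the robot, y to its left, z up, the work surface at z = 0. Lengths are in mm, angles in rad, forces in N, time in s.
With the tool pointing down it reaches from about 325 to 875 mm from the base axis. Payload 4.4 kg.
Tool frame: the origin (TCP) lies at the very end of the fingers, on their centre line; the grasp point (between the pads) lies 19 mm behind it (arm.grasp_offset is the z of the grasp point in the tool frame, in mm); z points along the fingers, y is the line along which they close (so a half turn about z gives the same grasp; the last joint's range is limited). The gripper opens to 85 mm and grips with 20 to 120 N. Pads are 22 mm wide; open, the fingers measure 114 mm over their backs; the gripper's body (76 mm by 85 mm) begins 54 mm behind the grasp point. The pads swing forward as they close: fully open they stand 13 mm farther back than shut.
Start: joints at [1.149, 0.207, 1.542, -0, 1.393, -0.15], TCP at [154.377, 553.89, 203.282] pointing down, gripper open.
Joint ranges: [-2.73, 2.73], [-0.86, 2.22], [0.23, 2.46], [-1.11, 4.25], [0.08, 2.63], [-2.82, 2.82]. Speed limits (rad/s): [2.79, 2.79, 3.14, 3.14, 3.14, 3.14].

## Interface

Orientations are given as a unit quaternion [w, x, y, z].
In Python, from workcell import arm gives the robot as it stands.
- The arm moves only by the shell command python3 -m pendant 'ROWS' [OPENING] [FORCE]. ROWS is JSON, a list of rows, each a list of 2 entries, a list of its own where there are three numbers: the shift along the tool's x, y, z in cm, then the turn, a rotation vector about the tool's x, y, z in degrees. A call has 1 to 8 rows; each row is the pose to reach, as a shift and turn from the pose commanded when the call began, along the tool's axes at that moment; what a row does not reach only later rows make up. A row lasts 1/10 s, in which the tool goes at most 50 mm and 8.59 degrees, less where a joint would pass 70% of its speed; a pose out of reach is approached as far as the arm can. A call with a gripper value outside its range is refused whole. OPENING is the closure, from 0 (fully open) to 1 (shut), set as the call begins (- or left out, the last holds). The fingers move at their own pace and stop on an object; FORCE is the grip in N (left out, the last holds). Time passes only in rows, so rows that repeat a pose let the fingers close. It gives the time, the measured TCP pose, the force, the opening and the grip force at its end, in the units of the state.
- arm.get_state(): the state, without advancing time (a new reading comes with each control period).
- arm.snapshot(name): name is "scene" or "top"; returns a dict with "pixels" (384x512x3 uint8, red, green, blue), "K" (3x3 intrinsics, pixels), "k1" (the pictures are not rectified: a ray, as slopes to the right and down, at radius r is drawn at 1 + k1 r^2 times it, then the intrinsics apply), "camera_from_world" (4x4, takes a point from world to camera coordinates). Camera axes: x right, y down, z forward; pixel columns grow to the right and rows downward; lengths in mm; the calibration is good to about 2 mm. A picture is of the moment at which its call begins. There is no depth.
- arm.sign_off(): hands the job in; it is judged then, once.
The state is a dict: "t": time; "q": joint angles; "qd": joint speeds; "joint_efforts": joint torques, N m; "ee_pos": TCP position; "tool_rot": TCP orientation; "contact_force": force on the tool from outside, world axes, zero at the start; "wrist_torque": the same for the moment, N m; "opening": opening from 0.0 (shut) to 1.0 (fully open); "finger_force": force on a finger pad.
Only numpy, scipy, OpenCV 4.12 (cv2) and the standard library are available. Lean on these libraries where they do the work, as an engineer would, in place of code of your own. Each camera call takes 0.05 s, during which the arm holds its last target. There are 200 camera calls.

## Working session

There is one attempt and no reset: what is moved stays moved. The work goes in short steps, Python scripts to look and compute and a shell command to move; the robot and the scene stay as the last step left them, time stands still between calls to the robot, and variables do not carry over. Pictures are saved under pics/ and viewed, at most 14 in all, crops included, and the job is handed in when it is done.

```bash
ls; mkdir -p pics; python3 - <<'E'
from workcell import arm
import cv2
for n in("scene","top"):
    s=arm.snapshot(n); cv2.imwrite(f"pics/{n}0.png",cv2.resize(s["pixels"][:,:,::-1],(800,600),interpolation=cv2.INTER_CUBIC)); cv2.imwrite(f"raw_{n}0.png",s["pixels"][:,:,::-1])
    print(n,s["K"],s["k1"],s["camera_from_world"])
print(arm.get_state(), arm.grasp_offset)
E
```

```text
pics
scene [[387.71349995   0.         250.90060555]
 [  0.         387.71349995 185.08100517]
 [  0.           0.           1.        ]] -0.12305409968968307 [[ 7.17534170e-01  6.96455635e-01 -9.70894466e-03 -3.68784195e+02]
 [ 5.40501815e-01 -5.65544031e-01 -6.22910698e-01 -2.24324288e+02]
 [-4.39320501e-01  4.41712009e-01 -7.82232701e-01  1.66586059e+03]
 [ 0.00000000e+00  0.00000000e+00  0.00000000e+00  1.00000000e+00]]
top [[359.72378217   0.         261.17860628]
 [  0.         359.72378217 195.64139071]
 [  0.           0.           1.        ]] 0.011457670844457238 [[ 2.35649053e-02 -9.99636031e-01  1.31339415e-02 -4.62518190e+01]
 [-9.88472948e-01 -2.52630348e-02 -1.49274947e-01  5.60775686e+02]
 [ 1.49552419e-01 -9.46489592e-03 -9.88708496e-01  1.14339890e+03]
 [ 0.00000000e+00  0.00000000e+00  0.00000000e+00  1.00000000e+00]]
{'t': 0.1, 'q': array([ 1.14848736e+00,  2.07347842e-01,  1.54284593e+00,  1.83083491e-05,
        1.39353109e+00, -1.50520054e-01]), 'qd': array([-0.00132252, -0.00143298, -0.00484445,  0.00022555,  0.00095679,
        0.0003459 ]), 'joint_efforts': array([-8.27187869e-04, -3.84095192e+01, -2.92548716e+01, -1.91419422e-04,
        4.86962206e-03,  6.23625567e-06]), 'ee_pos': array([154.06015231, 553.18196875, 202.21802726]), 'tool_rot': array([-3.09831812e-04,  1.35478107e-01,  9.90779767e-01, -1.02012841e-03]), 'contact_force': array([-0.00217894, -0.62497298,  0.03165763]), 'wrist_torque': array([-0.04938059, -0.02108263,  0.04979268]), 'finger_force': 0.0, 'opening': 0.9978908770777994} -18.700000000000003
```

View pics/scene0.png

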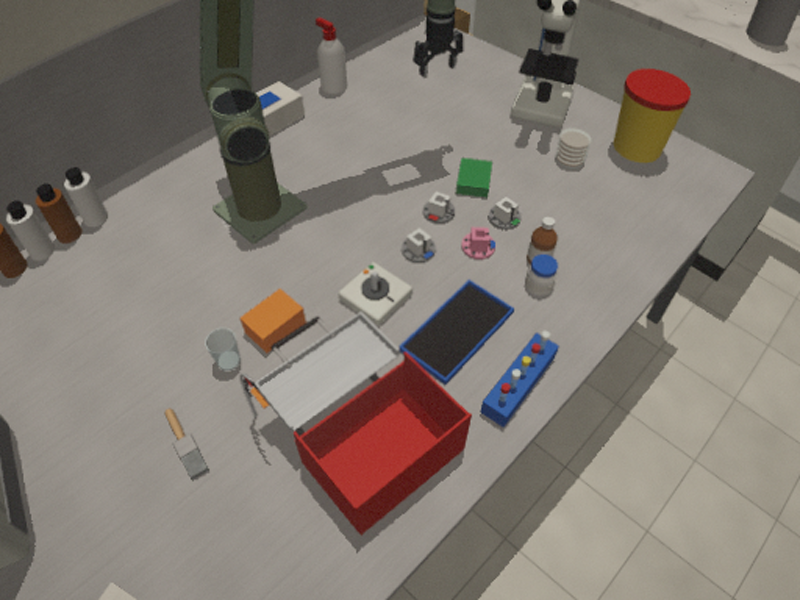

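View pics/top0.png

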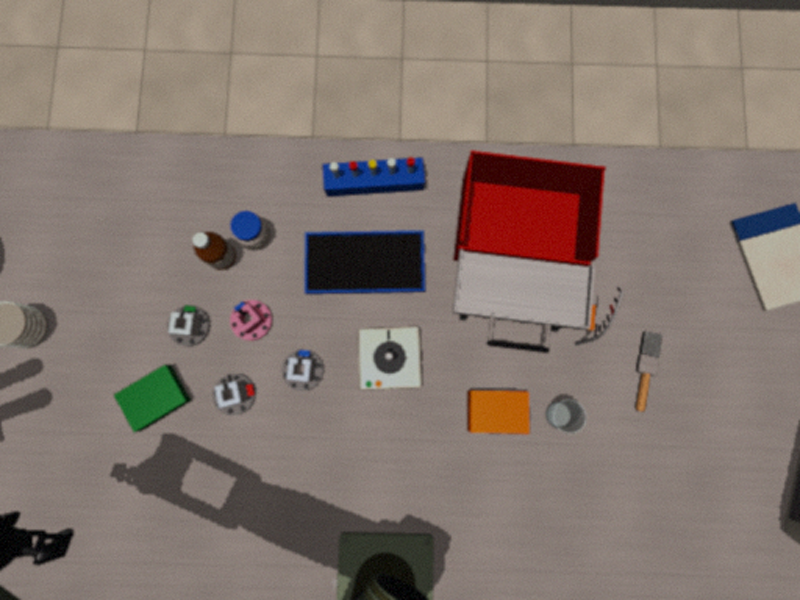

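The top view shows blue-flag (300,370), green-flag (187,323) and red-flag (235,393) carousels, with no yellow one. The pink look-alike is at (251,320). The drive is at (390,357) with its stripe pointing up, the tray at (365,262), the pan at (524,290) with its bar at (518,346), and the bin at (530,215). I'll confirm these in an enlarged crop.

```bash
cat > h.py <<'E'
import numpy as np, cv2
from scipy.spatial.transform import Rotation as R
def shot(n):
    from workcell import arm
    return arm.snapshot(n)
def ray(s,uv):
    K=s["K"];d=np.array([s["k1"],0,0,0,0.])
    # model: xd = x(1+k1 r^2): same as OpenCV k1
    p=cv2.undistortPoints(np.array(uv,float).reshape(-1,1,2),K,d).reshape(-1,2)
    T=s["camera_from_world"];Rm=T[:3,:3];o=-Rm.T@T[:3,3]
    return o,np.c_[p,np.ones(len(p))]@Rm
def onplane(s,uv,z):
    o,d=ray(s,uv); return o+d*((z-o[2])/d[:,2])[:,None]
def proj(s,X):
    T=s["camera_from_world"];X=np.atleast_2d(np.array(X,float))
    return cv2.projectPoints(X,cv2.Rodrigues(T[:3,:3])[0],T[:3,3],s["K"],np.array([s["k1"],0,0,0,0.]))[0].reshape(-1,2)
def crop(s,x0,y0,x1,y1,f,name):
    cv2.imwrite(name,cv2.resize(s["pixels"][y0:y1,x0:x1,::-1],None,fx=f,fy=f,interpolation=cv2.INTER_CUBIC))
E
python3 - <<'E'
from h import *
s=shot("top"); crop(s,95,185,285,290,4.2,"pics/c1.png")
crop(s,280,90,400,240,4,"pics/c2.png")
import pickle; pickle.dump(s,open("top0.pkl","wb")); pickle.dump(shot("scene"),open("scene0.pkl","wb"))
E
```

```text
(no output)
```

View pics/c1.png

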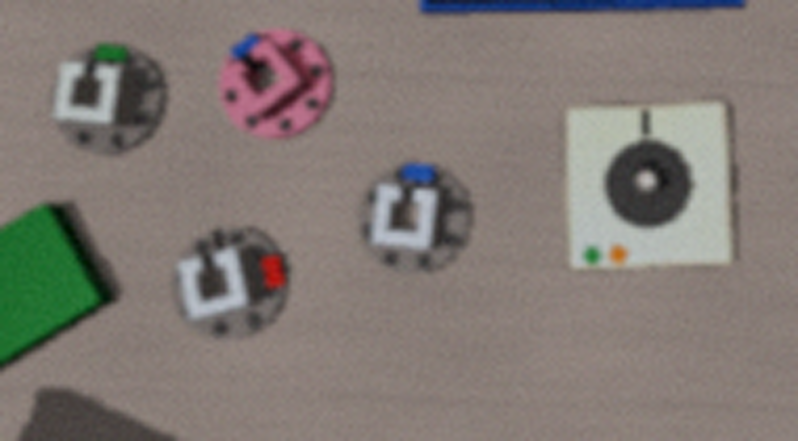

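View pics/c2.png

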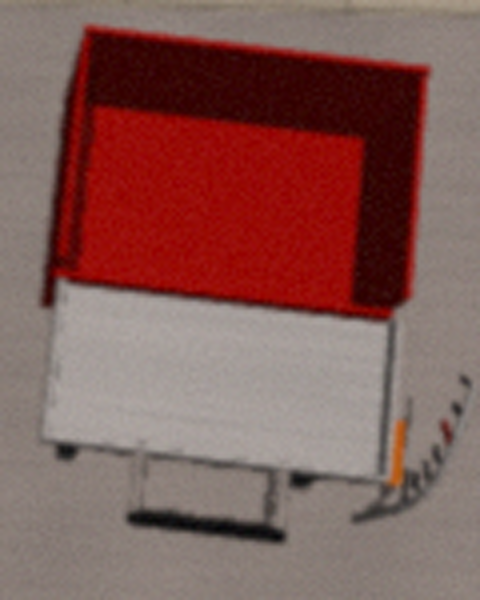

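The crop shows blue at (415,217), green (105,95) and red (235,285), each grey with a white hub. The pink one at (275,80) has a blue flag but a pink disc, so I'll leave it alone. Blue's and green's keyway slots look to be under the flag, and red's a quarter turn anticlockwise. Next I'll measure, with enlarged hub views to confirm.

```bash
python3 - <<'E'
from h import *; import pickle
s=pickle.load(open("top0.pkl","rb")); sc=pickle.load(open("scene0.pkl","rb"))
im=s["pixels"]; hsv=cv2.cvtColor(im,cv2.COLOR_RGB2HSV)
t=[]
ctr=dict(blue=(192,236),green=(119,207),red=(150,252))
for k,(x,y) in ctr.items():
    t.append(cv2.resize(im[y-20:y+16,x-16:x+20,::-1],(264,264),interpolation=cv2.INTER_CUBIC))
row=np.hstack(t)
t=[]
sca=dict(blue=(268,157),green=(323,136),red=(280,132))
for k,(x,y) in sca.items():
    t.append(cv2.resize(sc["pixels"][y-16:y+16,x-16:x+16,::-1],(264,264),interpolation=cv2.INTER_CUBIC))
cv2.imwrite("pics/c3.png",np.clip(np.vstack([row,np.hstack(t)])*1.4,0,255).astype(np.uint8))
# hubs: white
m=((hsv[:,:,1]<45)&(hsv[:,:,2]>165)).astype(np.uint8)
for k,(x,y) in ctr.items():
    sub=np.zeros_like(m);sub[y-16:y+14,x-18:x+16]=m[y-16:y+14,x-18:x+16]
    pts=np.argwhere(sub)[:,::-1].astype(np.float32)
    W=onplane(s,pts,50)
    r=cv2.minAreaRect(W[:,:2].astype(np.float32)); print(k,"hub",len(pts),r)
    hr={"blue":(105,125),"green":(45,80),"red":(0,8)}[k]
    f=(hsv[:,:,0]>=hr[0])&(hsv[:,:,0]<=hr[1])&(hsv[:,:,1]>130)
    g=np.zeros_like(f);g[y-20:y+16,x-18:x+20]=f[y-20:y+16,x-18:x+20]
    P=np.argwhere(g)[:,::-1].astype(float); fw=onplane(s,P.mean(0),12)[0]; c=np.array(r[0]); print("  flag",len(P),fw[:2],"ang",np.degrees(np.arctan2(*(fw[:2]-c)[::-1])),"r",np.hypot(*(fw[:2]-c)))
E
```

```text
blue hub 101 ((423.4282531738281, 191.05715942382812), (41.560157775878906, 42.203819274902344), 84.26934051513672)
  flag 25 [459.63777188 187.85269158] ang -5.057383016863758 r 36.35103656612681
green hub 80 ((513.0211181640625, 439.7843933105469), (39.98616409301758, 40.1103515625), 84.24530792236328)
  flag 17 [548.89431077 438.08787514] ang -2.707619663434844 r 35.913286144767355
red hub 96 ((369.5615539550781, 332.7432556152344), (40.893184661865234, 41.65028762817383), 15.3441743850708)
  flag 38 [379.15961596 297.88518719] ang -74.60527050838014 r 36.15532780765185
```

View pics/c3.png

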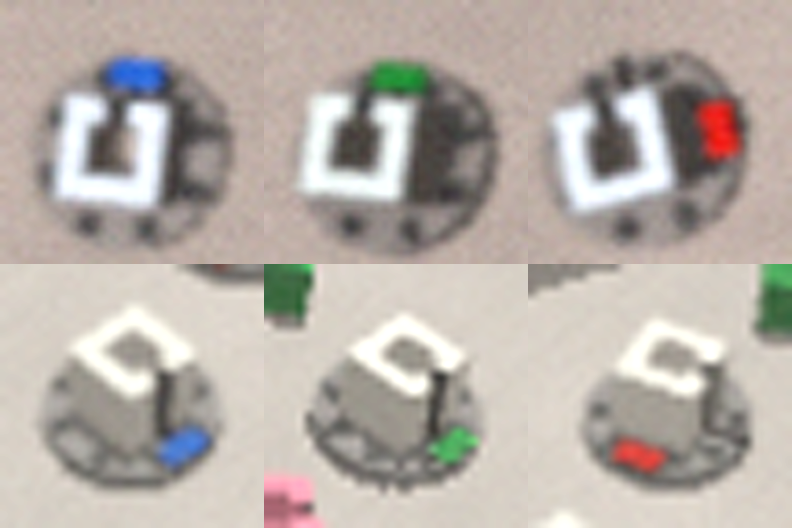

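Top row: the keyway slot is under the flag on blue and green, so they go to the tray. On red it is a quarter turn anticlockwise, so it goes to the pan. Now I'll measure the fixed items.

```bash
python3 - <<'E'
from h import *; import pickle
s=pickle.load(open("top0.pkl","rb")); sc=pickle.load(open("scene0.pkl","rb"))
im=s["pixels"]; hsv=cv2.cvtColor(im,cv2.COLOR_RGB2HSV); H,S,V=[hsv[:,:,i].astype(int) for i in range(3)]
def reg(m,x0,y0,x1,y1):
    a=np.zeros(m.shape,bool);a[y0:y1,x0:x1]=m[y0:y1,x0:x1];return np.argwhere(a)[:,::-1].astype(float)
def rect(P,z): return cv2.minAreaRect(onplane(s,P,z)[:,:2].astype(np.float32))
# drive unit white face
P=reg((V>150)&(S<50),222,200,275,255); print("unit",rect(P,40))
P=reg((V<110),232,217,266,242); d=onplane(s,P,40)[:,:2]
big=d; (c,r)=cv2.minEnclosingCircle(d.astype(np.float32)); print("seat",c,r,d.mean(0))
P=reg((V<110),246,207,254,217); print("stripe px",len(P), onplane(s,P,38)[:,:2].mean(0), np.ptp(onplane(s,P,38),axis=0))
P=reg((V>130),242,222,257,234); print("tip",len(P),P.mean(0),onplane(s,P.mean(0),90))
# tray: blue outer rim
P=reg((H>100)&(H<130)&(S>120),190,140,278,195); print("tray rim",rect(P,18))
P=reg((V<60)&(S<120),196,148,272,190); print("tray dark floor",len(P),rect(P,5))
# bar
P=reg((V<55),305,213,355,230); print("bar",len(P),rect(P,135))
# pan
P=reg((V>140)&(S<40),285,150,385,215); print("pan",len(P),rect(P,130))
for nm,X in dict(bar_top0=[]).items(): pass
# scene bar
h2=cv2.cvtColor(sc["pixels"],cv2.COLOR_RGB2HSV)
P=reg((h2[:,:,2]<70),165,195,210,228);print("bar scene",len(P),P.mean(0),onplane(sc,P.mean(0),131))
crop(sc,140,140,340,290,4,"pics/c4.png")
E
```

```text
unit ((452.5233154296875, 6.800121307373047), (126.031005859375, 126.43424987792969), 3.4903228282928467)
seat (454.0015563964844, 4.660305976867676) 33.33161926269531 [453.2136782    4.75883044]
stripe px 5 [500.39105835   9.29112449] [13.16799012  0.38301421  0.        ]
tip 12 [248.5 227.5] [[453.06375142   5.15407159  90.        ]]
tray rim ((661.249267578125, 64.91267395019531), (135.1966094970703, 259.2579345703125), 2.6735823154449463)
tray dark floor 2228 ((663.9342651367188, 65.88590240478516), (118.51443481445312, 241.46844482421875), 2.5465774536132812)
bar 129 ((476.28070068359375, -243.66261291503906), (115.08706665039062, 10.8084716796875), 84.57103729248047)
pan 3418 ((578.8414916992188, -257.5391845703125), (165.14161682128906, 307.1705627441406), 0.7837806940078735)
bar scene 91 [187.75824176 213.43956044] [[ 474.15499288 -249.42655878  131.        ]]
```

View pics/c4.png

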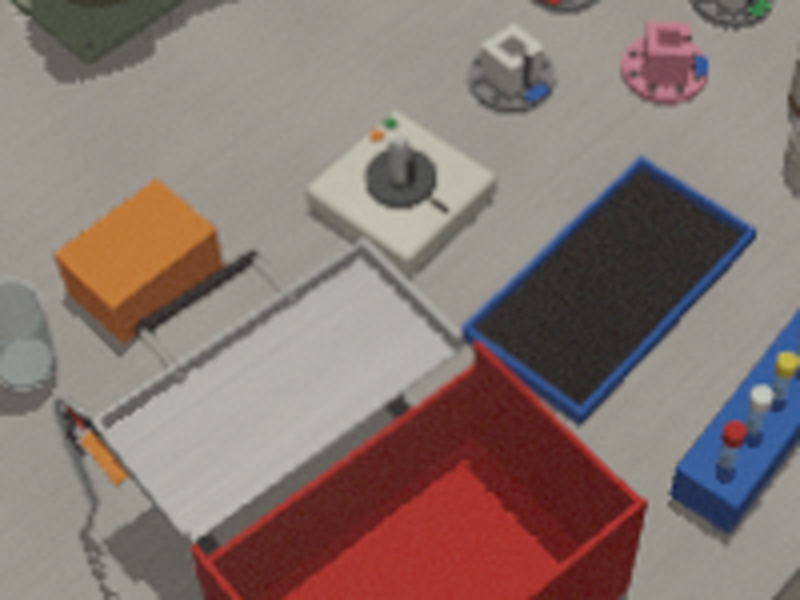

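The fixed items agree with the given sizes (unit 126 of 130, tray rim 135 x 259, bar 115 of 110). That gives drive (453,5) with key at about 4°, tray (662,65) with yaw 2.6°, and bar (476,-244) with pan yaw -5.4°. I'll write a helper that works out shifts in tool axes, then start on blue.

```bash
cat > to.py <<'E'
# usage: to.py x y z yangle -> shift (cm) and turn (deg) in current tool axes
import sys,numpy as np
from scipy.spatial.transform import Rotation as R
from workcell import arm
st=arm.get_state(); q=st["tool_rot"]; r=R.from_quat([q[1],q[2],q[3],q[0]]); p=st["ee_pos"]
print("at",p.round(1),"yang",round(float(np.degrees(np.arctan2(*r.as_matrix()[[1,0],1]))),1),"f",st["contact_force"].round(1),"op",round(st["opening"],3),"ff",round(st["finger_force"],1),"t",round(st["t"],1))
a=list(map(float,sys.argv[1:]))
for i in range(0,len(a),4):
    x,y,z,an=a[i:i+4]; an=np.radians(an)
    Y=np.array([np.cos(an),np.sin(an),0]);Z=np.array([0,0,-1.]);X=np.cross(Y,Z)
    m=np.c_[X,Y,Z]
    print("shift",(r.inv().apply(np.array([x,y,z])-p)/10).round(2),"turn",np.degrees((r.inv()*R.from_matrix(m)).as_rotvec()).round(1))
E
python3 to.py 423.4 191 100 84.5 423.4 191 15.5 84.5
```

```text
at [154.2 553.4 202.5] yang 74.4 f [-0.   0.8  0.8] op 1.003 ff 0.0 t 0.2
shift [-35.67 -27.67  10.29] turn [ -0.1  -0.  -10.1]
shift [-35.67 -27.66  18.74] turn [ -0.1  -0.  -10.1]
```

```bash
python3 -m pendant '[[[-3,-2.3,0],[0,0,-2]],[[-8,-6.2,0],[0,0,-6]],[[-12,-9.3,1],[0,0,-10.1]],[[-16,-12.4,2],[0,0,-10.1]],[[-20,-15.5,3],[0,0,-10.1]],[[-24,-18.6,5],[0,0,-10.1]],[[-28,-21.7,7],[0,0,-10.1]],[[-32,-24.8,9],[0,0,-10.1]]]' 0.1 60
python3 to.py 423.4 191 100 84.5
python3 - <<'E'
from h import *
s=shot("top"); crop(s,160,190,240,270,7,"pics/c5.png")
E
```

```text
t: 1.0
ee_pos: [379.8, 250.7, 124.3]
tool_rot: [0.001, 0.048, 0.999, 0.0]
contact_force: [0.6, 0.6, -0.6]
opening: 0.899
finger_force: 0.0
at [379.8 250.7 124.3] yang 84.5 f [ 0.6  0.6 -0.6] op 0.899 ff 0.0 t 1.0
shift [-4.9  -5.53  2.43] turn [0.  0.1 0. ]
```

```bash
python3 -m pendant '[[[-2.4,-2.8,1.2],[0,0,0]],[[-4.4,-5.1,2.2],[0,0,0]],[[-4.9,-5.53,2.4],[0,0,0]],[[-4.9,-5.53,2.4],[0,0,0]]]'
python3 to.py 423.4 191 15.5 84.5; cat > where.py <<'E'
from h import *; import sys
s=shot("top"); im=s["pixels"]; hsv=cv2.cvtColor(im,cv2.COLOR_RGB2HSV)
H,S,V=[hsv[:,:,i] for i in range(3)]
for k,hr in dict(blue=(105,125),green=(45,80),red=(0,8)).items():
    f=((H>=hr[0])&(H<=hr[1])&(S>130)).astype(np.uint8)
    n,l,st,c=cv2.connectedComponentsWithStats(f)
    for i in range(1,n):
        if 8<st[i,4]<60:
            w=onplane(s,c[i],12)[0]
            if 300<w[0]<640 and 100<w[1]<560: print(k,"flag",st[i,4],w[:2].round(1))
E
python3 where.py
```

```text
t: 1.45
ee_pos: [422.3, 192.1, 100.2]
tool_rot: [-0.001, 0.049, 0.999, 0.0]
contact_force: [-0.1, 1.0, 0.2]
opening: 0.898
finger_force: 0.0
at [422.3 192.1 100.2] yang 84.4 f [-0.1  1.   0.2] op 0.898 ff 0.0 t 1.4
shift [-0.13 -0.09  8.47] turn [-0.  -0.1 -0.1]
blue flag 12 [556.4 332.2]
blue flag 20 [458.6 188. ]
green flag 17 [548.9 438.1]
red flag 32 [377.7 297. ]
```

```bash
python3 -m pendant '[[[-0.1,-0.1,2.5],[0,0,0]],[[-0.1,-0.1,4.5],[0,0,0]],[[-0.1,-0.1,6.5],[0,0,0]],[[-0.1,-0.1,7.7],[0,0,0]],[[-0.1,-0.1,8.3],[0,0,0]],[[-0.1,-0.1,8.4],[0,0,0]]]'
python3 -m pendant '[[[0,0,0],[0,0,0]],[[0,0,0],[0,0,0]],[[0,0,0],[0,0,0]],[[0,0,0],[0,0,0]],[[0,0,0],[0,0,0]]]' 1 70
python3 -m pendant '[[[0,0,-1],[0,0,0]],[[0,0,-3],[0,0,0]],[[0,0,-6],[0,0,0]],[[0,0,-10],[0,0,0]],[[0,0,-13],[0,0,0]],[[0,0,-13.5],[0,0,0]]]'
python3 to.py 453.2 5.2 125 93.7
```

```text
t: 2.1
ee_pos: [422.7, 192.0, 16.3]
tool_rot: [-0.0, 0.047, 0.999, -0.0]
contact_force: [-0.2, 0.7, -0.3]
opening: 0.901
finger_force: 0.0
t: 2.6
ee_pos: [424.3, 191.7, 18.2]
tool_rot: [0.001, 0.048, 0.999, 0.0]
contact_force: [-1.1, -0.5, 6.8]
opening: 0.47
finger_force: 69.7
t: 3.2
ee_pos: [426.8, 192.3, 156.7]
tool_rot: [0.005, 0.048, 0.999, 0.001]
contact_force: [0.4, 0.3, -0.2]
opening: 0.467
finger_force: 70.7
at [426.8 192.3 156.7] yang 84.5 f [ 0.4  0.3 -0.2] op 0.467 ff 70.7 t 3.2
shift [ -4.38 -18.38   3.15] turn [ 0.2  0.6 -9.2]
```

```bash
python3 -m pendant '[[[-0.6,-2.3,0],[0,0,-2]],[[-1.4,-5.5,0],[0,0,-4]],[[-2.4,-9.2,0.5],[0,0,-6]],[[-3.3,-13,1],[0,0,-8]],[[-4.2,-16.5,2],[0,0,-9.2]],[[-4.38,-18.3,3],[0,0,-9.2]],[[-4.45,-18.38,3.1],[0,0,-9.2]],[[-4.45,-18.38,3.1],[0,0,-9.2]]]'
python3 to.py 454 5.2 100 93.7
python3 - <<'E'
from h import *
s=shot("scene"); crop(s,200,130,290,220,6,"pics/d1.png")
E
```

```text
t: 4.0
ee_pos: [449.0, 4.3, 119.5]
tool_rot: [-0.001, -0.032, 0.999, 0.001]
contact_force: [0.6, 0.4, -1.5]
opening: 0.471
finger_force: 70.8
at [449.    4.3 119.5] yang 93.6 f [ 0.6  0.4 -1.5] op 0.471 ff 70.8 t 4.0
shift [-0.51  0.06  1.95] turn [ 0.1 -0.1 -0.1]
```

View pics/d1.png

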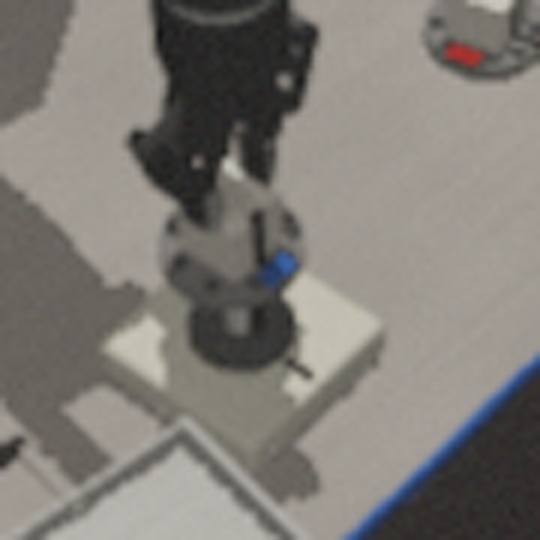

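The carousel is held level above the shaft, with flag and keyway (265,265) pointing the stripe's way (300,367). I'll centre it, then lower.

```bash
python3 -m pendant '[[[-0.5,0.06,0],[0,0,0]],[[-0.5,0.06,0],[0,0,0]],[[-0.5,0.06,0],[0,0,0]]]'
python3 to.py 454 5.2 100 93.7
```

```text
t: 4.35
ee_pos: [455.4, 5.8, 120.9]
tool_rot: [0.0, -0.033, 0.999, -0.0]
contact_force: [1.0, -0.7, -1.4]
opening: 0.466
finger_force: 70.8
at [455.4   5.8 120.9] yang 93.8 f [ 1.  -0.7 -1.4] op 0.466 ff 70.8 t 4.3
shift [ 0.14 -0.05  2.09] turn [-0.   0.   0.1]
```

```bash
python3 -m pendant '[[[0.1,-0.05,0.3],[0,0,0]],[[0.12,-0.05,0.8],[0,0,0]],[[0.12,-0.05,1.3],[0,0,0]],[[0.12,-0.05,1.8],[0,0,0]],[[0.12,-0.05,2.1],[0,0,0]],[[0.12,-0.05,2.1],[0,0,0]]]'
python3 -m pendant '[[[0,0,0.3],[0,0,0]],[[0,0,0.6],[0,0,0]],[[0,0,0.9],[0,0,0]],[[0,0,1.2],[0,0,0]],[[0,0,1.2],[0,0,0]],[[0,0,1.2],[0,0,0]]]'
python3 to.py 454 5.2 60 93.7
```

```text
t: 4.95
ee_pos: [453.1, 4.6, 98.7]
tool_rot: [-0.001, -0.032, 0.999, 0.0]
contact_force: [0.1, -0.1, -0.7]
opening: 0.471
finger_force: 70.8
t: 5.55
ee_pos: [453.7, 4.6, 87.4]
tool_rot: [-0.0, -0.033, 0.999, 0.0]
contact_force: [0.6, 0.2, -2.2]
opening: 0.47
finger_force: 73.3
at [453.7   4.6  87.4] yang 93.7 f [ 0.6  0.2 -2.2] op 0.47 ff 73.3 t 5.5
shift [-0.03  0.06  2.74] turn [ 0. -0.  0.]
```

```bash
python3 -m pendant '[[[0,0,0.3],[0,0,0]],[[0,0,0.6],[0,0,0]],[[0,0,0.9],[0,0,0]],[[0,0,1.2],[0,0,0]],[[0,0,1.2],[0,0,0]]]'
python3 -m pendant '[[[0,0,0.3],[0,0,0]],[[0,0,0.6],[0,0,0]],[[0,0,0.9],[0,0,0]],[[0,0,1.2],[0,0,0]],[[0,0,1.2],[0,0,0]]]'
python3 to.py 454 5.2 57 93.7
```

```text
t: 6.05
ee_pos: [453.2, 4.7, 74.9]
tool_rot: [-0.001, -0.033, 0.999, 0.0]
contact_force: [0.2, 0.3, -1.8]
opening: 0.47
finger_force: 70.6
t: 6.55
ee_pos: [453.3, 4.6, 63.0]
tool_rot: [-0.001, -0.033, 0.999, 0.0]
contact_force: [0.2, -1.0, -0.9]
opening: 0.47
finger_force: 70.6
at [453.3   4.6  63. ] yang 93.7 f [ 0.2 -1.  -0.9] op 0.47 ff 70.6 t 6.5
shift [-0.08  0.05  0.6 ] turn [ 0.  -0.1  0. ]
```

```bash
python3 -m pendant '[[[0,0,0.2],[0,0,0]],[[0,0,0.4],[0,0,0]],[[0,0,0.5],[0,0,0]],[[0,0,0.5],[0,0,0]]]'
python3 -m pendant '[[[0,0,0.1],[0,0,0]],[[0,0,0.2],[0,0,0]],[[0,0,0.3],[0,0,0]],[[0,0,0.3],[0,0,0]]]'
python3 to.py 454 5.2 57 93.7
```

```text
t: 6.95
ee_pos: [453.7, 4.6, 58.4]
tool_rot: [-0.0, -0.033, 0.999, 0.0]
contact_force: [0.7, -0.5, -2.2]
opening: 0.47
finger_force: 70.6
t: 7.35
ee_pos: [453.9, 4.5, 58.1]
tool_rot: [-0.0, -0.033, 0.999, -0.0]
contact_force: [-8.7, 1.1, 18.8]
opening: 0.471
finger_force: 74.8
at [453.9   4.5  58.1] yang 93.7 f [-8.7  1.1 18.8] op 0.471 ff 74.8 t 7.3
shift [-0.01  0.07  0.11] turn [-0. -0.  0.]
```

```bash
python3 -m pendant '[[[0,0,-0.1],[0,0,0]],[[0,0,-0.2],[0,0,0]],[[0,0,-0.3],[0,0,0]],[[0,0,-0.5],[0,0,0]],[[0,0,-0.6],[0,0,0]],[[0,0,-0.6],[0,0,0]],[[0,0,-0.6],[0,0,0]],[[0,0,-0.6],[0,0,0]]]' 0.25
python3 -m pendant '[[[0,0,0],[0,0,0]],[[0,0,0],[0,0,0]],[[0,0,0],[0,0,0]],[[0,0,0],[0,0,0]],[[0,0,0],[0,0,0]]]'
python3 - <<'E'
from h import *
s=shot("scene"); crop(s,200,130,290,220,6,"pics/d2.png")
E
```

```text
t: 8.15
ee_pos: [453.7, 4.6, 61.4]
tool_rot: [-0.0, -0.033, 0.999, 0.0]
contact_force: [-1.0, 0.3, 0.1]
opening: 0.747
finger_force: 0.0
t: 8.65
ee_pos: [453.8, 4.6, 61.5]
tool_rot: [0.0, -0.033, 0.999, -0.0]
contact_force: [-0.0, 0.4, -0.3]
opening: 0.75
finger_force: 0.0
```

View pics/d2.png

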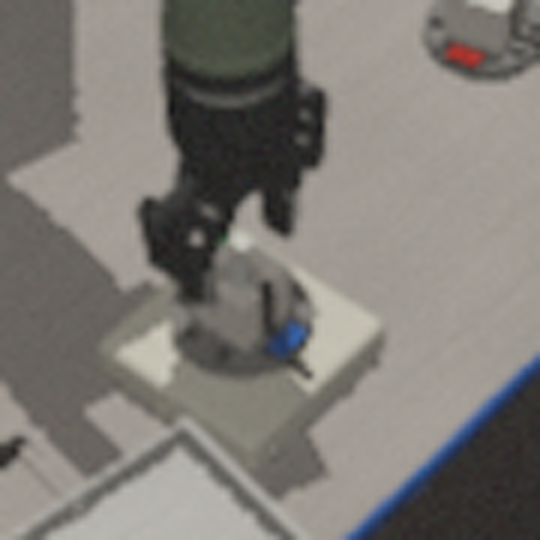

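Blue is fully home, with the disc on the seat at (245,345), and the fingers are clear. Now regrip, lift and carry it to the tray.

```bash
python3 -m pendant '[[[0,0,0],[0,0,0]],[[0,0,0],[0,0,0]],[[0,0,0],[0,0,0]],[[0,0,0],[0,0,0]],[[0,0,0],[0,0,0]]]' 1 70
python3 -m pendant '[[[0,0,-0.3],[0,0,0]],[[0,0,-0.9],[0,0,0]],[[0,0,-1.8],[0,0,0]],[[0,0,-2.8],[0,0,0]],[[0,0,-3.8],[0,0,0]],[[0,0,-5],[0,0,0]],[[0,0,-6.5],[0,0,0]],[[0,0,-7.5],[0,0,0]]]'
python3 to.py 665 2.5 100 92.6
```

```text
t: 9.2
ee_pos: [454.5, 4.4, 62.1]
tool_rot: [0.001, -0.033, 0.999, -0.0]
contact_force: [0.8, -0.2, 4.5]
opening: 0.001
finger_force: 2.0
t: 10.0
ee_pos: [454.6, 4.4, 138.4]
tool_rot: [0.001, -0.033, 0.999, -0.0]
contact_force: [0.5, -0.4, 0.7]
opening: 0.002
finger_force: 0.0
at [454.6   4.4 138.4] yang 93.7 f [ 0.5 -0.4  0.7] op 0.002 ff 0.0 t 10.0
shift [-20.98  -1.56   3.89] turn [-0.   0.1  1.1]
```

The fingers shut on nothing, so I need to look.

```bash
python3 - <<'E'
from h import *
s=shot("scene");t=shot("top")
a=cv2.resize(s["pixels"][120:220,190:310,::-1],(480,400),interpolation=cv2.INTER_CUBIC)
b=cv2.resize(t["pixels"][190:270,200:264,::-1],(320,400),interpolation=cv2.INTER_CUBIC)
cv2.imwrite("pics/d3.png",np.hstack([a,b]))
E
```

```text
(no output)
```

View pics/d3.png

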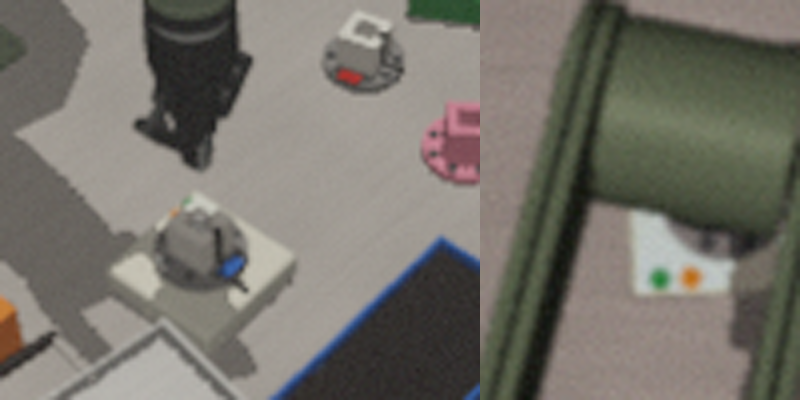

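```bash
python3 - <<'E'
from h import *; import pickle
sc=pickle.load(open("scene0.pkl","rb"))
g=lambda X,x0,y0,f:((proj(sc,X)-[x0,y0])*f).round(0).tolist()
print("d3 tcp",g([454.6,4.4,138.4],190,120,4),"hubtop",g([453.2,5.2,90],190,120,4),"seat disc c",g([453.2,5.2,45],190,120,4), "if 30 high",g([[453.2,5.2,120],[453.2,5.2,75]],190,120,4))
print("d2 tcp",g([453.8,4.6,61.5],200,130,6),"hubtop",g([453.2,5.2,90],200,130,6))
print("d1 tcp",g([453,4.6,120.],200,130,6))
E
```

```text
d3 tcp [[197.0, 184.0]] hubtop [[198.0, 218.0]] seat disc c [[200.0, 249.0]] if 30 high [[197.0, 196.0], [199.0, 228.0]]
d2 tcp [[239.0, 298.0]] hubtop [[237.0, 267.0]]
d1 tcp [[235.0, 234.0]]
```

```bash
python3 - <<'E'
from h import *
s=shot("scene"); 
im=cv2.resize(s["pixels"][125:200,210:270,::-1],(640,800)[:1]+(800,),interpolation=cv2.INTER_CUBIC)
im=im[:600]
st=__import__("workcell").arm.get_state(); p=st["ee_pos"]
for dz in (0,18.7,40,73):
    u=((proj(s,p+[0,0,dz])[0]-[210,125])*(640/60)).astype(int); cv2.circle(im,tuple(map(int,u)),4,(0,0,255),1)
for X in ([453.2,5.2,90],[453.2,5.2,50],[497.2,8,50],[409.2,2,50]):
    u=((proj(s,X)[0]-[210,125])*(640/60)).astype(int); cv2.circle(im,tuple(map(int,u)),4,(0,255,0),1)
cv2.imwrite("pics/d4.png",im)
E
```

```text
(no output)
```

View pics/d4.png

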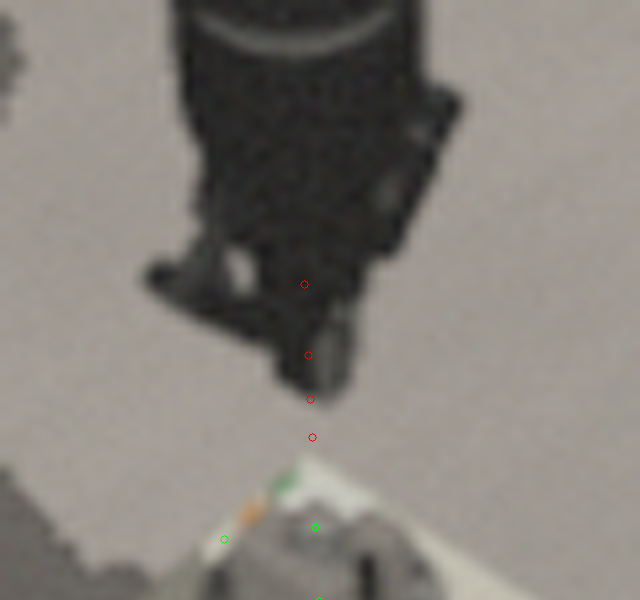

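The picture shows the shut fingertips at (320,395), about 17 mm above the reported TCP mark (312,437). So my grips were too high on the hub, and the second closed over its top. Blue still sits fully home. I'll regrip about 18 mm lower.

```bash
python3 -m pendant '[[[0,0,0],[0,0,0]],[[0,0,0],[0,0,0]],[[0,0,0],[0,0,0]],[[0,0,0],[0,0,0]],[[0,0,0],[0,0,0]]]' 0.2
python3 -m pendant '[[[0.05,0,2],[0,0,0]],[[0.05,0,4],[0,0,0]],[[0.05,0,6],[0,0,0]],[[0.05,0,7],[0,0,0]],[[0.05,0,8],[0,0,0]],[[0.05,0,8.8],[0,0,0]],[[0.05,0,9.4],[0,0,0]],[[0.05,0,9.4],[0,0,0]]]'
python3 to.py 453.8 4.6 43 93.7
```

```text
t: 10.65
ee_pos: [453.6, 4.6, 136.2]
tool_rot: [-0.0, -0.033, 0.999, 0.0]
contact_force: [0.4, -0.2, 0.2]
opening: 0.798
finger_force: 0.0
t: 11.45
ee_pos: [452.9, 4.6, 42.0]
tool_rot: [-0.001, -0.033, 0.999, 0.0]
contact_force: [-0.8, 0.6, 0.5]
opening: 0.801
finger_force: 0.0
at [452.9   4.6  42. ] yang 93.7 f [-0.8  0.6  0.5] op 0.801 ff 0.0 t 11.4
shift [-0.09 -0.01 -0.1 ] turn [ 0.  -0.1  0. ]
```

```bash
python3 -m pendant '[[[-0.05,0,0],[0,0,0]],[[-0.05,0,0],[0,0,0]],[[-0.05,0,0],[0,0,0]],[[-0.05,0,0],[0,0,0]],[[-0.05,0,0],[0,0,0]]]' 1 70
python3 to.py
```

```text
t: 11.95
ee_pos: [454.9, 4.4, 43.5]
tool_rot: [0.001, -0.032, 0.999, -0.0]
contact_force: [-0.2, -0.0, 5.3]
opening: 0.499
finger_force: 72.3
at [454.9   4.4  43.5] yang 93.7 f [-0.2 -0.   5.3] op 0.499 ff 72.3 t 11.9
```

```bash
python3 -m pendant '[[[0,0,-0.3],[0,0,0]],[[0,0,-0.9],[0,0,0]],[[0,0,-1.8],[0,0,0]],[[0,0,-2.8],[0,0,0]],[[0,0,-3.8],[0,0,0]],[[0,0,-5],[0,0,0]],[[0,0,-6.5],[0,0,0]],[[0,0,-8],[0,0,0]]]'
python3 to.py 665 2.5 80 92.6
```

```text
t: 12.75
ee_pos: [453.8, 4.6, 123.9]
tool_rot: [0.0, -0.033, 0.999, -0.0]
contact_force: [-0.1, -0.1, -0.9]
opening: 0.496
finger_force: 71.7
at [453.8   4.6 123.9] yang 93.7 f [-0.1 -0.1 -0.9] op 0.496 ff 71.7 t 12.8
shift [-21.06  -1.58   4.4 ] turn [-0.   0.   1.1]
```

```bash
python3 -m pendant '[[[-2,-0.1,0],[0,0,0]],[[-5,-0.4,0],[0,0,0.4]],[[-9,-0.7,0],[0,0,0.8]],[[-13,-1,1],[0,0,1.1]],[[-17,-1.3,2],[0,0,1.1]],[[-20,-1.5,3.4],[0,0,1.1]],[[-21,-1.58,4.4],[0,0,1.1]],[[-21.06,-1.58,4.4],[0,0,1.1]]]'
python3 to.py 665 2.5 13 92.6
```

```text
t: 13.55
ee_pos: [664.9, 2.5, 76.9]
tool_rot: [-0.001, -0.023, 1.0, 0.0]
contact_force: [-0.4, 0.7, -1.8]
opening: 0.497
finger_force: 71.7
at [664.9   2.5  76.9] yang 92.6 f [-0.4  0.7 -1.8] op 0.497 ff 71.7 t 13.6
shift [-0.03 -0.    6.39] turn [ 0.  -0.2  0. ]
```

```bash
python3 -m pendant '[[[0,0,1.5],[0,0,0]],[[0,0,3],[0,0,0]],[[0,0,4.5],[0,0,0]],[[0,0,5.6],[0,0,0]],[[0,0,6.2],[0,0,0]],[[0,0,6.4],[0,0,0]],[[0,0,6.4],[0,0,0]]]'
python3 -m pendant '[[[0,0,0.2],[0,0,0]],[[0,0,0.4],[0,0,0]],[[0,0,0.4],[0,0,0]]]'
python3 to.py 665 2.5 8 92.6
```

```text
t: 14.25
ee_pos: [665.0, 2.4, 14.4]
tool_rot: [-0.0, -0.023, 1.0, 0.0]
contact_force: [-0.2, -0.2, -1.4]
opening: 0.496
finger_force: 71.7
t: 14.55
ee_pos: [665.1, 2.4, 10.7]
tool_rot: [0.0, -0.023, 1.0, -0.0]
contact_force: [-0.2, 0.3, -2.4]
opening: 0.497
finger_force: 71.7
at [665.1   2.4  10.7] yang 92.6 f [-0.2  0.3 -2.4] op 0.497 ff 71.7 t 14.6
shift [0.01 0.01 0.27] turn [-0.  0.  0.]
```

```bash
python3 -m pendant '[[[0,0,0.1],[0,0,0]],[[0,0,0.2],[0,0,0]],[[0,0,0.25],[0,0,0]],[[0,0,0.25],[0,0,0]]]'
python3 -m pendant '[[[0,0,0],[0,0,0]],[[0,0,0],[0,0,0]],[[0,0,0],[0,0,0]],[[0,0,0],[0,0,0]],[[0,0,0],[0,0,0]]]' 0.2
python3 -m pendant '[[[0,0,-1.5],[0,0,0]],[[0,0,-4],[0,0,0]],[[0,0,-8],[0,0,0]],[[0,0,-12],[0,0,0]],[[0,0,-16],[0,0,0]],[[0,0,-18],[0,0,0]]]'
python3 to.py 513 440 100 86; python3 where.py
python3 - <<'E'
from h import *
s=shot("top"); crop(s,80,140,290,270,3.8,"pics/e1.png")
E
```

```text
t: 14.95
ee_pos: [665.1, 2.4, 8.6]
tool_rot: [0.0, -0.023, 1.0, -0.0]
contact_force: [-0.6, 0.2, 2.6]
opening: 0.496
finger_force: 72.0
t: 15.45
ee_pos: [664.9, 2.5, 7.9]
tool_rot: [-0.0, -0.023, 1.0, 0.0]
contact_force: [0.2, -0.5, -0.7]
opening: 0.803
finger_force: 0.0
t: 16.05
ee_pos: [667.6, 2.2, 194.9]
tool_rot: [0.005, -0.023, 1.0, -0.001]
contact_force: [0.1, -0.1, -0.8]
opening: 0.801
finger_force: 0.0
at [667.6   2.2 194.9] yang 92.6 f [ 0.1 -0.1 -0.8] op 0.801 ff 0.0 t 16.1
shift [13.52 44.46  9.3 ] turn [-0.1  0.5  6.6]
blue flag 13 [555.8 332.1]
green flag 20 [565.3 492.9]
red flag 36 [379.5 297.6]
```

View pics/e1.png

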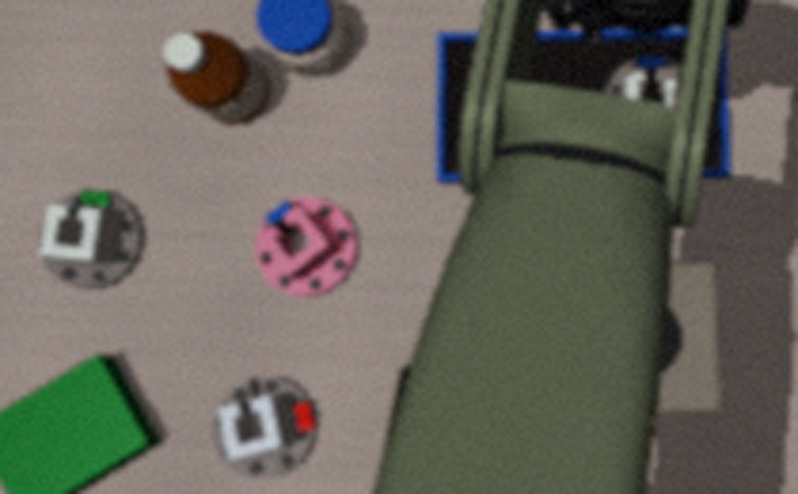

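Blue lies in the tray (645,90). Green has been knocked aside, from raw (119,207) to crop (90,238). I'll re-measure it.

```bash
cat > hub.py <<'E'
from h import *; import sys
k=sys.argv[1]; x,y=map(int,sys.argv[2:4])
s=shot("top"); im=s["pixels"]; hsv=cv2.cvtColor(im,cv2.COLOR_RGB2HSV)
m=(hsv[:,:,1]<45)&(hsv[:,:,2]>165)
hr={"blue":(105,125),"green":(45,80),"red":(0,8)}[k]
f=(hsv[:,:,0]>=hr[0])&(hsv[:,:,0]<=hr[1])&(hsv[:,:,1]>130)
w=np.zeros_like(m); w[y-16:y+15,x-16:x+16]=1
P=np.argwhere(m&w)[:,::-1].astype(float)
r=cv2.minAreaRect(onplane(s,P,50)[:,:2].astype(np.float32)); print("hub",r)
F=np.argwhere(f&w)[:,::-1].astype(float); fw=onplane(s,F.mean(0),12)[0,:2]; d=fw-r[0]
print("flag",fw,"ang",np.degrees(np.arctan2(d[1],d[0])),"r",np.hypot(*d))
E
python3 hub.py green 99 200; python3 to.py 530 492 100 86
```

```text
hub ((530.6765747070312, 497.4270935058594), (42.6650276184082, 42.02630615234375), 85.70951080322266)
flag [565.44917221 493.47036547] ang -6.491689482873536 r 34.996988928620176
at [666.6   2.3 191.6] yang 92.6 f [-0.9 -0.3  0.1] op 0.804 ff 0.0 t 16.2
shift [11.45 49.56  9.04] turn [-0.   0.3  6.6]
```

```bash
python3 -m pendant '[[[0.6,2.5,0],[0,0,1]],[[1.4,6.5,0],[0,0,2]],[[2.5,11,0],[0,0,3]],[[3.6,15.7,0],[0,0,4]],[[4.7,20.4,0],[0,0,5]],[[5.8,25.1,0],[0,0,6]],[[6.9,29.8,0],[0,0,7]],[[8,34.5,0],[0,0,7.6]]]'
python3 to.py 530.7 497.2 100 85
```

```text
t: 17.0
ee_pos: [567.0, 344.5, 185.4]
tool_rot: [-0.002, 0.044, 0.999, -0.001]
contact_force: [0.7, 0.5, 0.1]
opening: 0.798
finger_force: 0.0
at [567.  344.5 185.4] yang 85.0 f [0.7 0.5 0.1] op 0.798 ff 0.0 t 17.0
shift [ 4.92 14.91  8.53] turn [-0.1 -0.2 -0. ]
```

```bash
python3 where.py
```

```text
blue flag 12 [556.4 332.2]
red flag 38 [379.1 297.5]
```

```bash
python3 -m pendant '[[[1.5,4.5,0],[0,0,0]],[[3,9,1],[0,0,0]],[[4.3,13,3],[0,0,0]],[[4.9,14.9,5.5],[0,0,0]],[[4.92,14.91,7.5],[0,0,0]],[[4.92,14.91,8.5],[0,0,0]],[[4.92,14.91,8.5],[0,0,0]]]'
python3 to.py 530.7 497.2 4 85
```

```text
t: 17.75
ee_pos: [531.1, 494.2, 98.7]
tool_rot: [-0.003, 0.043, 0.999, -0.002]
contact_force: [-0.2, -0.6, -0.6]
opening: 0.797
finger_force: 0.0
at [531.1 494.2  98.7] yang 85.0 f [-0.2 -0.6 -0.6] op 0.797 ff 0.0 t 17.8
shift [0.01 0.35 9.47] turn [-0.3 -0.3  0. ]
```

```bash
python3 -m pendant '[[[0,0.2,1.5],[0,0,0]],[[0,0.3,3.5],[0,0,0]],[[0,0.3,5.5],[0,0,0]],[[0,0.3,7.5],[0,0,0]],[[0,0.3,8.8],[0,0,0]],[[0,0.3,9.3],[0,0,0]],[[0,0.3,9.3],[0,0,0]]]'
python3 to.py 530.7 497.2 4 85
```

```text
t: 18.45
ee_pos: [533.4, 498.8, 9.6]
tool_rot: [-0.0, 0.044, 0.999, -0.0]
contact_force: [0.3, 0.3, 0.5]
opening: 0.799
finger_force: 0.0
at [533.4 498.8   9.6] yang 85.0 f [0.3 0.3 0.5] op 0.799 ff 0.0 t 18.4
shift [ 0.26 -0.19  0.56] turn [-0. -0. -0.]
```

```bash
python3 -m pendant '[[[0.2,-0.2,0.3],[0,0,0]],[[0.25,-0.2,0.55],[0,0,0]],[[0.25,-0.2,0.55],[0,0,0]],[[0.25,-0.2,0.55],[0,0,0]]]'
python3 to.py 530.7 497.2 4 85
python3 -m pendant '[[[0,0,0],[0,0,0]],[[0,0,0],[0,0,0]],[[0,0,0],[0,0,0]],[[0,0,0],[0,0,0]],[[0,0,0],[0,0,0]]]' 1 70
python3 -m pendant '[[[0,0,-0.5],[0,0,0]],[[0,0,-1.5],[0,0,0]],[[0,0,-4],[0,0,0]],[[0,0,-8],[0,0,0]],[[0,0,-12],[0,0,0]],[[0,0,-15],[0,0,0]],[[0,0,-16],[0,0,0]]]'
python3 to.py 453.5 4.7 130 93.7
```

```text
t: 18.85
ee_pos: [530.9, 497.6, 5.0]
tool_rot: [0.0, 0.043, 0.999, 0.0]
contact_force: [0.5, -0.5, 0.2]
opening: 0.801
finger_force: 0.0
at [530.9 497.6   5. ] yang 85.0 f [ 0.5 -0.5  0.2] op 0.801 ff 0.0 t 18.9
shift [ 0.02 -0.05  0.1 ] turn [0. 0. 0.]
t: 19.35
ee_pos: [531.3, 497.9, 5.2]
tool_rot: [0.001, 0.043, 0.999, 0.0]
contact_force: [1.1, 1.4, 3.2]
opening: 0.496
finger_force: 73.9
t: 20.05
ee_pos: [532.9, 499.1, 170.5]
tool_rot: [0.003, 0.043, 0.999, 0.003]
contact_force: [-0.7, 0.4, -0.1]
opening: 0.497
finger_force: 73.5
at [532.9 499.1 170.5] yang 85.0 f [-0.7  0.4 -0.1] op 0.497 ff 73.5 t 20.1
shift [  3.65 -49.96   3.74] turn [ 0.3  0.4 -8.7]
```

```bash
python3 -m pendant '[[[0.1,-2.5,0],[0,0,0]],[[0.4,-6,0],[0,0,-1]],[[0.8,-10.5,0],[0,0,-2]],[[1.1,-15,0],[0,0,-3]],[[1.4,-19.5,0],[0,0,-4]],[[1.8,-24,0],[0,0,-5]],[[2.1,-28.5,0],[0,0,-6]],[[2.4,-32,0],[0,0,-7]]]'
python3 -m pendant '[[[0.3,-4,0],[0,0,-1]],[[0.6,-8,0],[0,0,-1.7]],[[0.9,-12,0.5],[0,0,-1.7]],[[1.1,-15.5,1.2],[0,0,-1.7]],[[1.2,-17.5,2],[0,0,-1.7]],[[1.2,-17.5,2.5],[0,0,-1.7]],[[1.2,-17.5,2.5],[0,0,-1.7]]]'
python3 to.py 453.5 4.7 107 93.7
```

```text
t: 20.85
ee_pos: [477.0, 178.2, 162.9]
tool_rot: [-0.002, -0.018, 1.0, -0.001]
contact_force: [0.3, 0.1, -0.4]
opening: 0.493
finger_force: 73.5
t: 21.55
ee_pos: [471.6, 5.7, 137.7]
tool_rot: [-0.002, -0.032, 0.999, 0.001]
contact_force: [-0.7, 0.0, -1.5]
opening: 0.497
finger_force: 73.5
at [471.6   5.7 137.7] yang 93.6 f [-0.7  0.  -1.5] op 0.497 ff 73.5 t 21.6
shift [1.8  0.01 3.08] turn [ 0.1 -0.2 -0.1]
```

```bash
python3 -m pendant '[[[0.8,0,0],[0,0,0]],[[1.6,0,0.3],[0,0,0]],[[1.78,0,0.6],[0,0,0]],[[1.78,0,1],[0,0,0]],[[1.78,0,1],[0,0,0]],[[1.78,0,1],[0,0,0]]]'
python3 to.py 453.8 4.7 98 93.7
```

```text
t: 22.15
ee_pos: [455.7, 4.4, 129.5]
tool_rot: [0.0, -0.033, 0.999, 0.0]
contact_force: [-0.2, 0.1, -1.4]
opening: 0.495
finger_force: 73.5
at [455.7   4.4 129.5] yang 93.7 f [-0.2  0.1 -1.4] op 0.495 ff 73.5 t 22.1
shift [0.18 0.04 3.15] turn [0. 0. 0.]
```

```bash
python3 -m pendant '[[[0.18,0.03,0.8],[0,0,0]],[[0.18,0.03,1.8],[0,0,0]],[[0.18,0.03,2.6],[0,0,0]],[[0.18,0.03,3.1],[0,0,0]],[[0.18,0.03,3.1],[0,0,0]],[[0.18,0.03,3.1],[0,0,0]]]'
python3 to.py 453.8 4.7 75 93.7
```

```text
t: 22.75
ee_pos: [453.7, 4.4, 98.4]
tool_rot: [-0.0, -0.032, 0.999, 0.0]
contact_force: [0.8, 0.4, -1.1]
opening: 0.498
finger_force: 73.5
at [453.7   4.4  98.4] yang 93.7 f [ 0.8  0.4 -1.1] op 0.498 ff 73.5 t 22.8
shift [-0.01  0.03  2.34] turn [ 0. -0.  0.]
```

```bash
python3 -m pendant '[[[0,0.02,0.3],[0,0,0]],[[0,0.02,0.7],[0,0,0]],[[0,0.02,1.1],[0,0,0]],[[0,0.02,1.5],[0,0,0]],[[0,0.02,1.9],[0,0,0]],[[0,0.02,1.9],[0,0,0]]]'
python3 -m pendant '[[[0,0,0.3],[0,0,0]],[[0,0,0.6],[0,0,0]],[[0,0,0.9],[0,0,0]],[[0,0,1.2],[0,0,0]],[[0,0,1.2],[0,0,0]]]'
python3 to.py 453.8 4.7 45 93.7
```

```text
t: 23.35
ee_pos: [453.0, 4.8, 78.7]
tool_rot: [-0.001, -0.033, 0.999, 0.0]
contact_force: [0.7, -0.1, -1.7]
opening: 0.495
finger_force: 73.5
t: 23.85
ee_pos: [453.2, 4.7, 67.0]
tool_rot: [-0.001, -0.033, 0.999, 0.0]
contact_force: [0.5, 0.8, -1.7]
opening: 0.498
finger_force: 73.5
at [453.2   4.7  67. ] yang 93.7 f [ 0.5  0.8 -1.7] op 0.498 ff 73.5 t 23.9
shift [-0.06 -0.01  2.2 ] turn [ 0.  -0.1  0. ]
```

```bash
python3 -m pendant '[[[0,0,0.4],[0,0,0]],[[0,0,0.8],[0,0,0]],[[0,0,1.2],[0,0,0]],[[0,0,1.5],[0,0,0]],[[0,0,1.8],[0,0,0]],[[0,0,1.8],[0,0,0]]]'
python3 -m pendant '[[[0,0,0.15],[0,0,0]],[[0,0,0.3],[0,0,0]],[[0,0,0.4],[0,0,0]],[[0,0,0.4],[0,0,0]]]'
python3 to.py 453.8 4.7 45 93.7
```

```text
t: 24.45
ee_pos: [453.2, 4.7, 49.0]
tool_rot: [-0.001, -0.033, 0.999, 0.0]
contact_force: [0.8, -0.1, -2.0]
opening: 0.495
finger_force: 73.5
t: 24.85
ee_pos: [453.6, 4.7, 45.4]
tool_rot: [-0.0, -0.033, 0.999, 0.0]
contact_force: [0.0, 0.3, -1.5]
opening: 0.494
finger_force: 73.5
at [453.6   4.7  45.4] yang 93.7 f [ 0.   0.3 -1.5] op 0.494 ff 73.5 t 24.9
shift [-0.02  0.    0.04] turn [ 0. -0.  0.]
```

```bash
python3 -m pendant '[[[0,0,0.1],[0,0,0]],[[0,0,0.2],[0,0,0]],[[0,0,0.3],[0,0,0]],[[0,0,0.3],[0,0,0]]]'
python3 -m pendant '[[[0,0,0],[0,0,0]],[[0,0,0],[0,0,0]],[[0,0,0],[0,0,0]],[[0,0,0],[0,0,0]],[[0,0,0],[0,0,0]],[[0,0,0],[0,0,0]],[[0,0,0],[0,0,0]],[[0,0,0],[0,0,0]]]' 0.2
python3 -m pendant '[[[0,0,0],[0,0,0]],[[0,0,0],[0,0,0]],[[0,0,0],[0,0,0]],[[0,0,0],[0,0,0]],[[0,0,0],[0,0,0]]]'
python3 -m pendant '[[[0,0,0],[0,0,0]],[[0,0,0],[0,0,0]],[[0,0,0],[0,0,0]],[[0,0,0],[0,0,0]],[[0,0,0],[0,0,0]]]' 1 70
python3 to.py
```

```text
t: 25.25
ee_pos: [453.8, 4.6, 45.1]
tool_rot: [-0.0, -0.033, 0.999, -0.0]
contact_force: [-8.4, 1.2, 18.7]
opening: 0.499
finger_force: 76.0
t: 26.05
ee_pos: [453.7, 4.7, 42.5]
tool_rot: [-0.0, -0.033, 0.999, 0.0]
contact_force: [0.1, 0.3, -0.5]
opening: 0.801
finger_force: 0.0
t: 26.55
ee_pos: [453.7, 4.7, 42.5]
tool_rot: [-0.0, -0.033, 0.999, -0.0]
contact_force: [1.1, -1.0, 0.6]
opening: 0.798
finger_force: 0.0
t: 27.05
ee_pos: [454.2, 4.6, 42.9]
tool_rot: [0.001, -0.032, 0.999, -0.0]
contact_force: [0.5, 0.4, 2.9]
opening: 0.498
finger_force: 71.9
at [454.2   4.6  42.9] yang 93.7 f [0.5 0.4 2.9] op 0.498 ff 71.9 t 27.1
```

```bash
python3 -m pendant '[[[0,0,-0.3],[0,0,0]],[[0,0,-0.9],[0,0,0]],[[0,0,-1.8],[0,0,0]],[[0,0,-2.8],[0,0,0]],[[0,0,-3.8],[0,0,0]],[[0,0,-5],[0,0,0]],[[0,0,-6.5],[0,0,0]],[[0,0,-8],[0,0,0]]]'
python3 to.py 659.5 127.5 80 92.6
```

```text
t: 27.85
ee_pos: [453.8, 4.7, 123.9]
tool_rot: [0.0, -0.033, 0.999, -0.0]
contact_force: [0.4, -0.4, -1.2]
opening: 0.495
finger_force: 71.4
at [453.8   4.7 123.9] yang 93.7 f [ 0.4 -0.4 -1.2] op 0.495 ff 71.4 t 27.9
shift [-21.33  10.92   4.4 ] turn [-0.   0.   1.1]
```

```bash
python3 -m pendant '[[[-2,1,0],[0,0,0]],[[-5,2.6,0],[0,0,0.4]],[[-9,4.6,0],[0,0,0.8]],[[-13,6.7,1],[0,0,1.1]],[[-17,8.7,2],[0,0,1.1]],[[-20,10.3,3.4],[0,0,1.1]],[[-21.2,10.9,4.4],[0,0,1.1]],[[-21.3,10.9,4.4],[0,0,1.1]]]'
python3 -m pendant '[[[0,0,1.5],[0,0,0]],[[0,0,3],[0,0,0]],[[0,0,4.5],[0,0,0]],[[0,0,5.6],[0,0,0]],[[0,0,6.2],[0,0,0]],[[0,0,6.4],[0,0,0]],[[0,0,6.4],[0,0,0]]]'
python3 to.py 659.5 127.5 8 92.6
```

```text
t: 28.65
ee_pos: [659.2, 128.4, 76.9]
tool_rot: [-0.001, -0.024, 1.0, 0.0]
contact_force: [-0.7, -0.7, -1.7]
opening: 0.5
finger_force: 71.4
t: 29.35
ee_pos: [659.1, 127.2, 14.4]
tool_rot: [-0.0, -0.023, 1.0, -0.0]
contact_force: [-0.5, 0.0, 0.2]
opening: 0.498
finger_force: 71.4
at [659.1 127.2  14.4] yang 92.6 f [-0.5  0.   0.2] op 0.498 ff 71.4 t 29.4
shift [-0.04  0.03  0.64] turn [-0. -0.  0.]
```

```bash
python3 -m pendant '[[[0,0,0.2],[0,0,0]],[[0,0,0.4],[0,0,0]],[[0,0,0.6],[0,0,0]],[[0,0,0.65],[0,0,0]],[[0,0,0.65],[0,0,0]]]'
python3 -m pendant '[[[0,0,0],[0,0,0]],[[0,0,0],[0,0,0]],[[0,0,0],[0,0,0]],[[0,0,0],[0,0,0]],[[0,0,0],[0,0,0]]]' 0.2
python3 -m pendant '[[[0,0,-1.5],[0,0,0]],[[0,0,-4],[0,0,0]],[[0,0,-8],[0,0,0]],[[0,0,-12],[0,0,0]],[[0,0,-16],[0,0,0]],[[0,0,-18],[0,0,0]]]'
python3 hub.py red 147 252
python3 to.py 369.5 332.7 150 105.4
```

```text
t: 29.85
ee_pos: [659.2, 127.3, 8.1]
tool_rot: [0.0, -0.023, 1.0, -0.0]
contact_force: [-0.7, -0.6, -1.4]
opening: 0.497
finger_force: 71.6
t: 30.35
ee_pos: [659.3, 127.3, 8.2]
tool_rot: [0.0, -0.023, 1.0, 0.0]
contact_force: [-0.1, -1.2, -0.1]
opening: 0.799
finger_force: 0.0
t: 30.95
ee_pos: [661.8, 127.5, 195.0]
tool_rot: [0.005, -0.023, 1.0, 0.0]
contact_force: [0.5, -0.5, -0.1]
opening: 0.8
finger_force: 0.0
at [663.3 127.6 197.9] yang 92.6 f [0.5 0.8 2. ] op 0.802 ff 0.0 t 31.0
shift [28.47 21.84  4.4 ] turn [ -0.1   0.8 -12.8]Traceback (most recent call last):
  File "hub.py", line 9, in <module>
    r=cv2.minAreaRect(onplane(s,P,50)[:,:2].astype(np.float32)); print("hub",r)
                      ~~~~~~~^^^^^^^^
  File "h.py", line 13, in onplane
    o,d=ray(s,uv); return o+d*((z-o[2])/d[:,2])[:,None]
        ~~~^^^^^^
  File "h.py", line 9, in ray
    p=cv2.undistortPoints(np.array(uv,float).reshape(-1,1,2),K,d).reshape(-1,2)
      ~~~~~~~~~~~~~~~~~~~^^^^^^^^^^^^^^^^^^^^^^^^^^^^^^^^^^^^^^^^
cv2.error: OpenCV(4.12.0) /io/opencv/modules/calib3d/src/undistort.dispatch.cpp:347: error: (-215:Assertion failed) CV_IS_MAT(_src) && CV_IS_MAT(_dst) && (_src->rows == 1 || _src->cols == 1) && (_dst->rows == 1 || _dst->cols == 1) && _src->cols + _src->rows - 1 == _dst->rows + _dst->cols - 1 && (CV_MAT_TYPE(_src->type) == CV_32FC2 || CV_MAT_TYPE(_src->type) == CV_64FC2) && (CV_MAT_TYPE(_dst->type) == CV_32FC2 || CV_MAT_TYPE(_dst->type) == CV_64FC2) in function 'cvUndistortPointsInternal'
```

```bash
python3 -m pendant '[[[2.4,1.8,0],[0,0,-1.5]],[[6,4.6,0],[0,0,-3.5]],[[10,7.7,0],[0,0,-6]],[[14,10.8,0.5],[0,0,-8.5]],[[18,13.8,1.5],[0,0,-11]],[[22,16.9,2.5],[0,0,-12.8]],[[26,20,4],[0,0,-12.8]],[[28.4,21.84,4.4],[0,0,-12.8]]]'
python3 -m pendant '[[[0,0,0],[0,0,0]],[[0,0,0],[0,0,0]],[[0,0,0],[0,0,0]]]'
python3 to.py 369.5 332.7 60 105.2; python3 where.py
```

```text
t: 31.8
ee_pos: [361.8, 332.8, 142.6]
tool_rot: [-0.001, -0.135, 0.991, -0.0]
contact_force: [0.2, -0.0, -0.0]
opening: 0.796
finger_force: 0.0
t: 32.1
ee_pos: [366.6, 332.2, 144.6]
tool_rot: [0.001, -0.134, 0.991, 0.0]
contact_force: [0.5, 0.0, 0.2]
opening: 0.801
finger_force: 0.0
at [366.6 332.2 144.6] yang 105.4 f [0.5 0.  0.2] op 0.801 ff 0.0 t 32.1
shift [-0.28 -0.03  8.46] turn [-0.   0.1  0.2]
blue flag 14 [555.3 332.5]
red flag 28 [380.1 297.6]
```

```bash
python3 -m pendant '[[[-0.28,0,2],[0,0,0.2]],[[-0.28,0,5],[0,0,0.2]],[[-0.28,0,8],[0,0,0.2]],[[-0.28,0,10.5],[0,0,0.2]],[[-0.28,0,12.5],[0,0,0.2]],[[-0.28,0,13.5],[0,0,0.2]],[[-0.28,0,13.8],[0,0,0.2]],[[-0.28,0,13.8],[0,0,0.2]]]'
python3 to.py 369.8 332.7 4.5 105.2
```

```text
t: 32.95
ee_pos: [369.1, 333.1, 6.3]
tool_rot: [0.0, -0.132, 0.991, 0.0]
contact_force: [-0.7, -0.2, 0.5]
opening: 0.799
finger_force: 0.0
at [369.1 333.1   6.3] yang 105.2 f [-0.7 -0.2  0.5] op 0.799 ff 0.0 t 33.0
shift [-0.06 -0.06  0.18] turn [ 0.  0. -0.]
```

```bash
python3 -m pendant '[[[-0.05,-0.05,0.15],[0,0,0]],[[-0.05,-0.05,0.15],[0,0,0]],[[-0.05,-0.05,0.15],[0,0,0]]]'
python3 -m pendant '[[[0,0,0],[0,0,0]],[[0,0,0],[0,0,0]],[[0,0,0],[0,0,0]],[[0,0,0],[0,0,0]],[[0,0,0],[0,0,0]]]' 1 70
python3 -m pendant '[[[0,0,-0.5],[0,0,0]],[[0,0,-1.5],[0,0,0]],[[0,0,-4],[0,0,0]],[[0,0,-8],[0,0,0]],[[0,0,-11],[0,0,0]],[[0,0,-13],[0,0,0]],[[0,0,-13.5],[0,0,0]]]'
python3 to.py 453.8 4.7 130 93.8
```

```text
t: 33.25
ee_pos: [369.4, 333.2, 5.4]
tool_rot: [0.001, -0.133, 0.991, 0.0]
contact_force: [-0.1, -0.3, -0.4]
opening: 0.798
finger_force: 0.0
t: 33.75
ee_pos: [369.4, 333.3, 5.3]
tool_rot: [0.001, -0.133, 0.991, 0.0]
contact_force: [-0.1, -0.6, 5.2]
opening: 0.497
finger_force: 72.6
t: 34.45
ee_pos: [370.4, 333.9, 142.7]
tool_rot: [0.003, -0.133, 0.991, 0.001]
contact_force: [0.2, 0.4, -2.7]
opening: 0.497
finger_force: 71.9
at [370.4 333.9 142.7] yang 105.2 f [ 0.2  0.4 -2.7] op 0.497 ff 71.9 t 34.5
shift [  0.61 -33.96   1.21] turn [ 0.1  0.3 11.4]
```

```bash
python3 -m pendant '[[[0,-2.5,0],[0,0,1]],[[0.1,-6.5,0],[0,0,3]],[[0.2,-11,0],[0,0,5]],[[0.3,-16,0],[0,0,7]],[[0.4,-21,0],[0,0,9]],[[0.5,-26,0.3],[0,0,11.4]],[[0.6,-30.5,0.8],[0,0,11.4]],[[0.65,-33.9,1.2],[0,0,11.4]]]'
python3 -m pendant '[[[0,0,0],[0,0,0]],[[0,0,0],[0,0,0]],[[0,0,0],[0,0,0]],[[0,0,0],[0,0,0]]]'
python3 to.py 453.4 4.8 98 93.8
```

```text
t: 35.25
ee_pos: [450.6, 1.5, 126.2]
tool_rot: [-0.001, -0.032, 0.999, 0.0]
contact_force: [0.2, 0.4, -1.7]
opening: 0.497
finger_force: 72.0
t: 35.65
ee_pos: [450.9, 5.3, 127.2]
tool_rot: [-0.0, -0.034, 0.999, 0.0]
contact_force: [0.8, 0.6, -2.9]
opening: 0.496
finger_force: 72.1
at [450.9   5.3 127.2] yang 93.9 f [ 0.8  0.6 -2.9] op 0.496 ff 72.1 t 35.6
shift [-0.25 -0.06  2.92] turn [ 0.  -0.   0.1]
```

```bash
python3 -m pendant '[[[-0.25,-0.05,0.3],[0,0,0]],[[-0.25,-0.05,0.8],[0,0,0]],[[-0.25,-0.05,1.6],[0,0,0]],[[-0.25,-0.05,2.4],[0,0,0]],[[-0.25,-0.05,2.9],[0,0,0]],[[-0.25,-0.05,2.9],[0,0,0]],[[-0.25,-0.05,2.9],[0,0,0]]]'
python3 -m pendant '[[[0,0,0.4],[0,0,0]],[[0,0,0.8],[0,0,0]],[[0,0,1.2],[0,0,0]],[[0,0,1.6],[0,0,0]],[[0,0,2],[0,0,0]],[[0,0,2],[0,0,0]]]'
python3 to.py 453.4 4.8 45 93.8
```

```text
t: 36.35
ee_pos: [454.0, 3.7, 98.3]
tool_rot: [-0.0, -0.033, 0.999, 0.0]
contact_force: [0.5, 0.5, -1.5]
opening: 0.494
finger_force: 72.1
t: 36.95
ee_pos: [453.4, 3.8, 77.7]
tool_rot: [-0.001, -0.033, 0.999, 0.0]
contact_force: [-0.3, -0.1, -1.7]
opening: 0.497
finger_force: 72.1
at [453.4   3.8  77.7] yang 93.8 f [-0.3 -0.1 -1.7] op 0.497 ff 72.1 t 37.0
shift [-0.02  0.1   3.27] turn [ 0.  -0.1  0. ]
```

```bash
python3 -m pendant '[[[0,0.08,0.3],[0,0,0]],[[0,0.08,0.6],[0,0,0]],[[0,0.08,0.9],[0,0,0]],[[0,0.08,1.2],[0,0,0]],[[0,0.08,1.2],[0,0,0]]]'
python3 -m pendant '[[[0,0,0.4],[0,0,0]],[[0,0,0.8],[0,0,0]],[[0,0,1.2],[0,0,0]],[[0,0,1.5],[0,0,0]],[[0,0,1.8],[0,0,0]],[[0,0,1.8],[0,0,0]]]'
python3 -m pendant '[[[0,0,0.15],[0,0,0]],[[0,0,0.3],[0,0,0]],[[0,0,0.4],[0,0,0]],[[0,0,0.4],[0,0,0]]]'
python3 to.py 453.4 4.8 45 93.8
```

```text
t: 37.45
ee_pos: [453.5, 4.6, 66.0]
tool_rot: [-0.001, -0.033, 0.999, 0.0]
contact_force: [0.3, -0.1, -2.3]
opening: 0.493
finger_force: 72.1
t: 38.05
ee_pos: [453.5, 4.6, 48.0]
tool_rot: [-0.001, -0.033, 0.999, 0.0]
contact_force: [-0.2, 0.8, -2.4]
opening: 0.496
finger_force: 72.1
t: 38.45
ee_pos: [454.2, 4.4, 45.2]
tool_rot: [0.0, -0.033, 0.999, -0.0]
contact_force: [-2.6, 0.3, 3.8]
opening: 0.495
finger_force: 72.8
at [454.2   4.4  45.2] yang 93.8 f [-2.6  0.3  3.8] op 0.495 ff 72.8 t 38.5
shift [0.08 0.04 0.02] turn [-0.  0.  0.]
```

```bash
python3 -m pendant '[[[0,0,0.1],[0,0,0]],[[0,0,0.2],[0,0,0]],[[0,0,0.2],[0,0,0]]]'
python3 -m pendant '[[[0,0,0],[0,0,0]],[[0,0,0],[0,0,0]],[[0,0,0],[0,0,0]],[[0,0,0],[0,0,0]],[[0,0,0],[0,0,0]],[[0,0,0],[0,0,0]],[[0,0,0],[0,0,0]],[[0,0,0],[0,0,0]]]' 0.2
python3 -m pendant '[[[0,0,0],[0,0,0]],[[0,0,0],[0,0,0]],[[0,0,0],[0,0,0]],[[0,0,0],[0,0,0]],[[0,0,0],[0,0,0]]]'
python3 -m pendant '[[[0,0,0],[0,0,0]],[[0,0,0],[0,0,0]],[[0,0,0],[0,0,0]],[[0,0,0],[0,0,0]],[[0,0,0],[0,0,0]]]' 1 70
python3 -m pendant '[[[0,0,-0.3],[0,0,0]],[[0,0,-0.9],[0,0,0]],[[0,0,-1.8],[0,0,0]],[[0,0,-2.8],[0,0,0]],[[0,0,-3.8],[0,0,0]],[[0,0,-5],[0,0,0]],[[0,0,-7],[0,0,0]],[[0,0,-9],[0,0,0]]]'
python3 -m pendant '[[[0,0,-2],[0,0,0]],[[0,0,-4],[0,0,0]],[[0,0,-5.5],[0,0,0]],[[0,0,-6],[0,0,0]],[[0,0,-6],[0,0,0]]]'
python3 - <<'E'
from h import *
s=shot("top"); im=s["pixels"]
# pan corners: predicted from bar
bar=np.array([476.3,-243.7]);a=np.radians(-5.4);X=np.array([np.cos(a),np.sin(a)]);Y=np.array([-X[1],X[0]])
x0,y0,f=270,90,5
o=cv2.resize(im[y0:y0+120,x0:x0+130,::-1],None,fx=f,fy=f,interpolation=cv2.INTER_CUBIC)
for px in(50,175):
  for py in(-127,127):
    u=(proj(s,[*(bar+px*X+py*Y),125])[0]-[x0,y0])*f; cv2.circle(o,tuple(map(int,u)),5,(0,0,255),1)
cv2.imwrite("pics/f1.png",o); print(bar+112.5*X)
E
python3 to.py 588.3 -254.3 185 84.6
```

```text
t: 38.75
ee_pos: [454.2, 4.4, 45.2]
tool_rot: [-0.0, -0.034, 0.999, -0.0]
contact_force: [-9.5, 1.5, 20.4]
opening: 0.495
finger_force: 74.8
t: 39.55
ee_pos: [454.0, 4.5, 42.5]
tool_rot: [-0.0, -0.033, 0.999, 0.0]
contact_force: [-0.5, -1.0, 0.1]
opening: 0.799
finger_force: 0.0
t: 40.05
ee_pos: [454.0, 4.5, 42.6]
tool_rot: [0.0, -0.033, 0.999, -0.0]
contact_force: [0.5, -0.4, -0.0]
opening: 0.802
finger_force: 0.0
t: 40.55
ee_pos: [454.3, 4.4, 42.9]
tool_rot: [0.0, -0.033, 0.999, -0.0]
contact_force: [-0.6, -0.3, 4.5]
opening: 0.497
finger_force: 71.9
t: 41.35
ee_pos: [453.8, 4.5, 133.8]
tool_rot: [-0.0, -0.033, 0.999, 0.0]
contact_force: [0.3, -0.6, -2.3]
opening: 0.497
finger_force: 71.3
t: 41.85
ee_pos: [454.7, 4.4, 193.8]
tool_rot: [0.001, -0.033, 0.999, -0.0]
contact_force: [-0.0, -0.3, -1.9]
opening: 0.496
finger_force: 71.3
[ 588.30072102 -254.28718525]
at [453.9   4.5 192.7] yang 93.8 f [-0.6 -0.  -2.1] op 0.497 ff 71.3 t 41.9
shift [-11.68 -26.72   0.78] turn [-0.   0.   9.2]
```

View pics/f1.png

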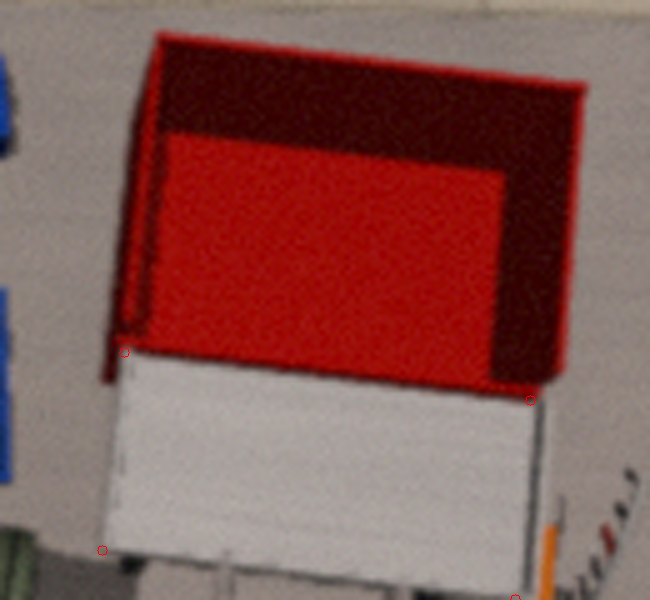

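The predicted pan corners match its outline. Now carry red over.

```bash
python3 -m pendant '[[[-0.8,-1.8,0],[0,0,1]],[[-2.2,-5,0],[0,0,2]],[[-4,-9,0],[0,0,4]],[[-6,-13.5,0],[0,0,6]],[[-8,-18,0],[0,0,7.5]],[[-10,-22.5,0],[0,0,9.2]],[[-11.4,-26,0],[0,0,9.2]],[[-11.68,-26.72,0],[0,0,9.2]]]'
python3 -m pendant '[[[0,0,0],[0,0,0]],[[0,0,0],[0,0,0]],[[0,0,0],[0,0,0]]]'
python3 to.py 588.3 -254 129 84.6
```

```text
t: 42.7
ee_pos: [588.6, -258.4, 190.2]
tool_rot: [-0.001, 0.049, 0.999, -0.0]
contact_force: [-1.1, 0.4, -2.3]
opening: 0.496
finger_force: 71.6
t: 43.0
ee_pos: [587.7, -252.5, 192.0]
tool_rot: [-0.001, 0.046, 0.999, 0.001]
contact_force: [-0.5, -0.4, -2.2]
opening: 0.498
finger_force: 71.6
at [ 587.7 -252.5  192. ] yang 84.7 f [-0.5 -0.4 -2.2] op 0.498 ff 71.6 t 43.0
shift [-0.08 -0.15  6.3 ] turn [ 0.1 -0.1  0.1]
```

```bash
python3 -m pendant '[[[0,-0.1,1.2],[0,0,0]],[[0,-0.1,2.6],[0,0,0]],[[0,-0.1,4],[0,0,0]],[[0,-0.1,5],[0,0,0]],[[0,-0.1,5.6],[0,0,0]],[[0,-0.1,5.9],[0,0,0]],[[0,-0.1,5.9],[0,0,0]]]'
python3 -m pendant '[[[0,0,0.15],[0,0,0]],[[0,0,0.3],[0,0,0]],[[0,0,0.45],[0,0,0]],[[0,0,0.45],[0,0,0]]]'
python3 to.py 588.3 -254 128 84.6
```

```text
t: 43.7
ee_pos: [588.1, -255.3, 133.0]
tool_rot: [-0.0, 0.047, 0.999, 0.0]
contact_force: [-0.5, 0.4, -2.7]
opening: 0.498
finger_force: 71.6
t: 44.1
ee_pos: [588.3, -255.3, 129.0]
tool_rot: [-0.0, 0.047, 0.999, -0.0]
contact_force: [0.0, 0.0, -1.9]
opening: 0.495
finger_force: 71.6
at [ 588.3 -255.3  129. ] yang 84.6 f [ 0.   0.  -1.9] op 0.495 ff 71.6 t 44.1
shift [0.01 0.13 0.1 ] turn [-0. -0.  0.]
```

```bash
python3 -m pendant '[[[0,0,0.1],[0,0,0]],[[0,0,0.15],[0,0,0]],[[0,0,0.15],[0,0,0]]]'
python3 -m pendant '[[[0,0,0],[0,0,0]],[[0,0,0],[0,0,0]],[[0,0,0],[0,0,0]],[[0,0,0],[0,0,0]],[[0,0,0],[0,0,0]]]' 0.2
python3 -m pendant '[[[0,0,-1.5],[0,0,0]],[[0,0,-4],[0,0,0]],[[0,0,-7],[0,0,0]],[[0,0,-10],[0,0,0]],[[0,0,-12],[0,0,0]],[[0,0,-12],[0,0,0]]]'
python3 to.py 476.3 -243.7 230 0
python3 - <<'E'
from h import *
s=shot("scene"); crop(s,140,165,300,285,5,"pics/f2.png")
E
```

```text
t: 44.4
ee_pos: [588.4, -255.4, 127.9]
tool_rot: [0.0, 0.047, 0.999, -0.0]
contact_force: [0.4, 0.5, -0.3]
opening: 0.498
finger_force: 71.8
t: 44.9
ee_pos: [588.4, -255.3, 127.6]
tool_rot: [0.0, 0.047, 0.999, -0.0]
contact_force: [0.3, -0.2, -0.9]
opening: 0.8
finger_force: 0.0
t: 45.5
ee_pos: [590.8, -256.8, 253.7]
tool_rot: [0.005, 0.047, 0.999, -0.002]
contact_force: [-0.5, 0.1, 0.4]
opening: 0.797
finger_force: 0.0
at [ 590.8 -256.8  253.7] yang 84.6 f [-0.5  0.1  0.4] op 0.797 ff 0.0 t 45.5
shift [11.54  0.24  2.26] turn [ 0.2  0.6 84.6]
```

View pics/f2.png

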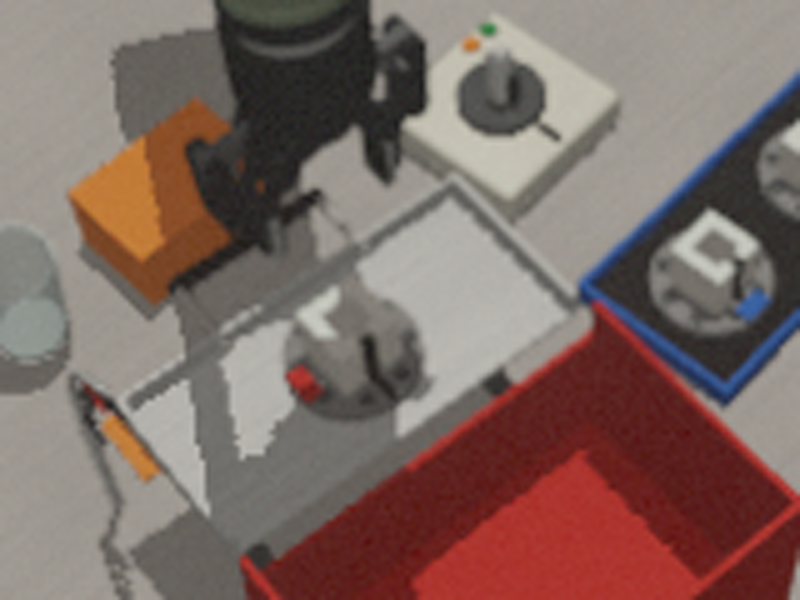

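Red lies flat in the pan (355,360) and blue flat in the tray. Next, turn the tool and go above the bar with the fingers half open.

```bash
python3 -m pendant '[[[1.5,0,0],[0,0,8]],[[3,0,0],[0,0,16]],[[4.5,0,0],[0,0,24]],[[6,0,0],[0,0,32]],[[7.5,0,0],[0,0,40]],[[9,0,0],[0,0,48]],[[10.3,0,0],[0,0,56]],[[11.3,0.1,0],[0,0,64]]]' 0.5 70
python3 -m pendant '[[[0,0,0],[0,0,8]],[[0,0,0],[0,0,16]],[[0,0,0],[0,0,24]],[[0,0,0],[0,0,26]],[[0,0,0],[0,0,26]]]'
python3 to.py 476.3 -243.7 150 -5.4
```

```text
t: 46.35
ee_pos: [474.1, -243.0, 245.5]
tool_rot: [-0.002, 0.572, 0.821, -0.0]
contact_force: [-0.5, -0.6, -0.2]
opening: 0.501
finger_force: 0.0
t: 46.85
ee_pos: [474.9, -243.1, 245.7]
tool_rot: [-0.002, 0.739, 0.673, -0.0]
contact_force: [0.4, 0.9, -0.2]
opening: 0.504
finger_force: 0.0
at [ 474.9 -243.1  245.7] yang -5.4 f [ 0.4  0.9 -0.2] op 0.504 ff 0.0 t 46.9
shift [-0.07  0.17  9.57] turn [-0.2 -0.1  0. ]
```

```bash
python3 -m pendant '[[[0,0.1,2],[0,0,0]],[[0,0.1,5],[0,0,0]],[[0,0.1,8],[0,0,0]],[[0,0.1,10],[0,0,0]],[[0,0.1,11],[0,0,0]],[[0,0.1,11],[0,0,0]],[[0,0.1,11],[0,0,0]]]'
python3 to.py 476.3 -243.7 101 -5.4
python3 - <<'E'
from h import *
s=shot("scene"); crop(s,150,160,230,230,7,"pics/f3.png")
E
```

```text
t: 47.55
ee_pos: [477.3, -244.2, 138.1]
tool_rot: [0.0, 0.739, 0.673, 0.0]
contact_force: [0.4, 0.3, -0.4]
opening: 0.503
finger_force: 0.0
at [ 477.3 -244.2  138.1] yang -5.4 f [ 0.4  0.3 -0.4] op 0.503 ff 0.0 t 47.5
shift [ 0.04 -0.11  3.71] turn [0. 0. 0.]
```

View pics/f3.png

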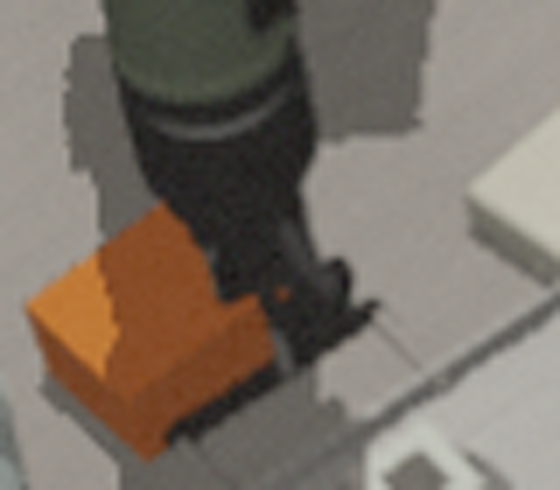

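The fingers straddle the bar near its middle (290,360). The orange box is clear below. Descend and grip.

```bash
python3 -m pendant '[[[0,-0.1,0.8],[0,0,0]],[[0,-0.1,1.8],[0,0,0]],[[0,-0.1,2.8],[0,0,0]],[[0,-0.1,3.5],[0,0,0]],[[0,-0.1,3.8],[0,0,0]],[[0,-0.1,3.8],[0,0,0]]]'
python3 to.py 476.3 -243.7 101 -5.4
python3 -m pendant '[[[0,0,0],[0,0,0]],[[0,0,0],[0,0,0]],[[0,0,0],[0,0,0]],[[0,0,0],[0,0,0]],[[0,0,0],[0,0,0]],[[0,0,0],[0,0,0]]]' 1 60
python3 to.py
```

```text
t: 48.2
ee_pos: [475.4, -243.4, 98.6]
tool_rot: [-0.001, 0.739, 0.673, -0.0]
contact_force: [0.6, -0.6, 0.4]
opening: 0.5
finger_force: 0.0
at [ 475.4 -243.4   98.6] yang -5.4 f [ 0.6 -0.6  0.4] op 0.5 ff 0.0 t 48.2
shift [-0.02  0.09 -0.24] turn [-0.1 -0.1  0. ]
t: 48.8
ee_pos: [475.2, -243.9, 100.2]
tool_rot: [-0.0, 0.739, 0.673, -0.001]
contact_force: [-5.6, 0.4, 5.5]
opening: 0.107
finger_force: 58.9
at [ 475.2 -243.9  100.2] yang -5.4 f [-5.6  0.4  5.5] op 0.107 ff 58.9 t 48.8
```

```bash
python3 -m pendant '[[[0,0.02,-0.4],[0,0,0]],[[0,0.05,-0.76],[0,0,0]],[[0,0.08,-1.14],[0,0,0]],[[0,0.12,-1.52],[0,0,0]],[[0,0.17,-1.9],[0,0,0]],[[0,0.23,-2.28],[0,0,0]],[[0,0.3,-2.66],[0,0,0]],[[0,0.37,-3.03],[0,0,0]]]'
python3 -m pendant '[[[0,0.08,-0.37],[0,0,0]],[[0,0.17,-0.74],[0,0,0]],[[0,0.27,-1.11],[0,0,0]],[[0,0.38,-1.48],[0,0,0]],[[0,0.5,-1.84],[0,0,0]],[[0,0.62,-2.2],[0,0,0]],[[0,0.75,-2.56],[0,0,0]],[[0,0.89,-2.92],[0,0,0]]]'
cat > ang.py <<'E'
import numpy as np
from workcell import arm
st=arm.get_state(); p=st["ee_pos"]; a=np.radians(-5.4)
d=p-[475.2,-243.9,100.2]; dx=d[0]*np.cos(a)+d[1]*np.sin(a)
print("dx",dx.round(1),"dz",d[2].round(1),"tilt",np.degrees(np.arctan2(6+d[2],175-dx)-np.arctan2(6,175)).round(1),"R",np.hypot(6+d[2],175-dx).round(1),"op",round(st["opening"],3),"t",round(st["t"],2))
E
python3 ang.py
```

```text
t: 49.6
ee_pos: [478.4, -244.2, 129.7]
tool_rot: [-0.001, 0.739, 0.673, -0.001]
contact_force: [-4.8, -2.9, -2.5]
opening: 0.105
finger_force: 58.5
t: 50.4
ee_pos: [486.6, -245.0, 159.0]
tool_rot: [-0.002, 0.739, 0.673, -0.001]
contact_force: [-6.8, -2.4, -1.9]
opening: 0.105
finger_force: 58.6
dx 11.5 dz 58.8 tilt 19.7 R 175.9 op 0.105 t 50.4
```

```bash
python3 -m pendant '[[[0,0.15,-0.35],[0,0,0]],[[0,0.3,-0.7],[0,0,0]],[[0,0.46,-1.05],[0,0,0]],[[0,0.63,-1.39],[0,0,0]],[[0,0.81,-1.73],[0,0,0]],[[0,0.99,-2.06],[0,0,0]],[[0,1.18,-2.39],[0,0,0]],[[0,1.38,-2.72],[0,0,0]]]'
python3 -m pendant '[[[0,0.21,-0.32],[0,0,0]],[[0,0.42,-0.64],[0,0,0]],[[0,0.64,-0.95],[0,0,0]],[[0,0.87,-1.26],[0,0,0]],[[0,1.1,-1.56],[0,0,0]],[[0,1.34,-1.86],[0,0,0]],[[0,1.59,-2.15],[0,0,0]],[[0,1.84,-2.44],[0,0,0]]]'
python3 ang.py
```

```text
t: 51.2
ee_pos: [499.5, -246.3, 186.5]
tool_rot: [-0.002, 0.74, 0.673, -0.002]
contact_force: [-9.0, -2.6, 0.3]
opening: 0.097
finger_force: 58.6
t: 52.0
ee_pos: [517.4, -248.1, 212.3]
tool_rot: [-0.002, 0.74, 0.673, -0.003]
contact_force: [-12.7, -0.7, 5.9]
opening: 0.094
finger_force: 58.9
dx 42.4 dz 112.1 tilt 39.7 R 177.6 op 0.094 t 52.0
```

```bash
cat > ptr.py <<'E'
from h import *; import pickle
def org(s,box):
    h=cv2.cvtColor(s["pixels"],cv2.COLOR_RGB2HSV); x0,y0,x1,y1=box
    m=np.zeros(h.shape[:2],np.uint8); m[y0:y1,x0:x1]=cv2.inRange(h,(8,130,100),(22,255,255))[y0:y1,x0:x1]
    P=np.argwhere(m)[:,::-1]; return len(P),(P.mean(0) if len(P) else None)
t0,s0=[pickle.load(open(f,"rb")) for f in("top0.pkl","scene0.pkl")]
n,a=org(t0,(370,180,400,235)); m,b=org(s0,(150,225,180,320))
oa,da=ray(t0,a);ob,db=ray(s0,b);da,db=da[0],db[0]
k=np.linalg.lstsq(np.c_[da,-db],ob-oa,rcond=None)[0]; X=((oa+k[0]*da)+(ob+k[1]*db))/2
an=np.radians(-5.4);ex=np.array([np.cos(an),np.sin(an),0]);hin=np.r_[(np.array([476.3,-243.7])+175*ex[:2]),125]
print("ptr0",n,m,X.round(1),"gap",np.linalg.norm(oa+k[0]*da-ob-k[1]*db).round(1))
t,s=shot("top"),shot("scene")
print("now top",org(t,(360,120,410,240)),"scene",org(s,(130,150,230,330)))
r=X-hin; u=r@ex; w=r[2]; perp=r-u*ex; perp[2]=0
for th in(0,35,40,45,50):
    c,sn=np.cos(np.radians(th)),np.sin(np.radians(th))
    Y=hin+perp+ex*(u*c+w*sn)+np.array([0,0,1])*(-u*sn+w*c)
    print(th,proj(t,Y).round(1)[0],proj(s,Y).round(1)[0])
h=cv2.cvtColor(t["pixels"],cv2.COLOR_RGB2HSV)
E
python3 ptr.py; python3 ang.py
```

```text
ptr0 44 56 [ 535.1 -391.8  126.2] gap 3.2
now top (0, None) scene (883, array([172.00679502, 208.00679502]))
0 [378.7 203.1] [165.2 253.9]
35 [385.9 194. ] [165.  248.7]
40 [386.9 191.8] [165.6 248.7]
45 [387.9 189.3] [166.3 249.1]
50 [388.8 186.7] [167.2 249.6]
dx 43.1 dz 113.2 tilt 40.1 R 177.8 op 0.089 t 52.1
```

```bash
python3 -m pendant '[[[0,0.1,-0.12],[0,0,0]],[[0,0.2,-0.24],[0,0,0]],[[0,0.26,-0.3],[0,0,0]],[[0,0.26,-0.3],[0,0,0]],[[0,0.26,-0.3],[0,0,0]],[[0,0.26,-0.3],[0,0,0]],[[0,0.26,-0.3],[0,0,0]],[[0,0.26,-0.3],[0,0,0]]]'
python3 ang.py
python3 - <<'E'
from h import *; import pickle
t,s=shot("top"),shot("scene"); 
def org(s,box):
    h=cv2.cvtColor(s["pixels"],cv2.COLOR_RGB2HSV); x0,y0,x1,y1=box
    m=cv2.inRange(h,(8,120,60),(24,255,255))[y0:y1,x0:x1]
    P=np.argwhere(m)[:,::-1]+[x0,y0]; return len(P),(P.mean(0) if len(P) else None)
print(org(s,(150,230,180,320)),org(t,(376,170,410,215)))
# red flag pixels small blob anywhere in top bin area / pan ; white hub in bin area
h=cv2.cvtColor(t["pixels"],cv2.COLOR_RGB2HSV)
m=((h[:,:,1]<60)&(h[:,:,2]>120)).astype(np.uint8)
n,l,st,c=cv2.connectedComponentsWithStats(m[100:170,290:390])
for i in range(1,n):
    if st[i,4]>15: print("white blob",st[i],c[i]+[290,100])
E
```

```text
t: 52.9
ee_pos: [521.0, -248.3, 216.7]
tool_rot: [-0.001, 0.739, 0.673, -0.002]
contact_force: [-12.5, 0.8, 9.7]
opening: 0.085
finger_force: 58.9
dx 46.0 dz 116.5 tilt 41.5 R 177.9 op 0.085 t 52.9
(70, array([166.12857143, 248.67142857])) (0, None)
white blob [  0   0  10  57 250] [292.388 118.996]
white blob [ 52   0  48  57 364] [380.49450549 119.59065934]
white blob [43 21 12  5 46] [338.06521739 123.17391304]
white blob [40 31  6  8 40] [332.275 134.7  ]
white blob [48 33  6  7 29] [340.37931034 136.13793103]
white blob [  6  62  50   8 235] [315.8893617  166.65957447]
```

The pointer and the TCP arc both put the tilt at 41-43°, and a white hub now shows in the bin (raw 335,130). Hold a bit longer, then lower.

```bash
python3 -m pendant '[[[0,0,0],[0,0,0]],[[0,0,0],[0,0,0]],[[0,0,0],[0,0,0]],[[0,0,0],[0,0,0]],[[0,0,0],[0,0,0]],[[0,0,0],[0,0,0]],[[0,0,0],[0,0,0]],[[0,0,0],[0,0,0]]]'
python3 -m pendant '[[[0,-0.13,0.15],[0,0,0]],[[0,-0.26,0.3],[0,0,0]],[[0,-0.51,0.59],[0,0,0]],[[0,-0.76,0.88],[0,0,0]],[[0,-1,1.18],[0,0,0]],[[0,-1.23,1.48],[0,0,0]],[[0,-1.68,2.1],[0,0,0]],[[0,-2.1,2.74],[0,0,0]]]'
python3 -m pendant '[[[0,-0.2,0.33],[0,0,0]],[[0,-0.39,0.66],[0,0,0]],[[0,-0.57,1],[0,0,0]],[[0,-0.75,1.33],[0,0,0]],[[0,-0.92,1.67],[0,0,0]],[[0,-1.08,2.02],[0,0,0]],[[0,-1.23,2.37],[0,0,0]],[[0,-1.38,2.72],[0,0,0]]]'
python3 ang.py
```

```text
t: 53.8
ee_pos: [521.0, -248.3, 216.7]
tool_rot: [-0.001, 0.739, 0.673, -0.002]
contact_force: [-13.3, 0.2, 10.1]
opening: 0.09
finger_force: 58.9
t: 54.6
ee_pos: [504.0, -246.3, 187.9]
tool_rot: [0.002, 0.739, 0.673, 0.002]
contact_force: [0.2, 0.3, -0.7]
opening: 0.001
finger_force: 0.0
t: 55.4
ee_pos: [488.3, -244.9, 158.7]
tool_rot: [-0.0, 0.739, 0.673, 0.0]
contact_force: [-0.2, -0.3, -0.6]
opening: -0.003
finger_force: 0.0
dx 13.2 dz 58.5 tilt 19.8 R 174.2 op -0.003 t 55.4
```

The bar slipped out on the way down. The pan should have sunk back level by itself. Raise clear and check.

```bash
python3 -m pendant '[[[0,-1,-2],[0,0,0]],[[0,-3,-5],[0,0,0]],[[0,-5,-9],[0,0,0]],[[0,-6,-12],[0,0,0]],[[0,-8,-12],[0,0,0]],[[0,-10,-12],[0,0,0]],[[0,-10,-12],[0,0,0]]]'
python3 -m pendant '[[[0,0,0],[0,0,-5]],[[-3,0,0],[0,0,-10]],[[-8,0,0],[0,0,-15]],[[-12,0,0],[0,0,-20]],[[-16,0,0],[0,0,-20]],[[-20,0,0],[0,0,-20]],[[-20,0,0],[0,0,-20]]]'
cat > chk.py <<'E'
from h import *; import pickle
t,s=shot("top"),shot("scene"); t0,s0=[pickle.load(open(f,"rb")) for f in("top0.pkl","scene0.pkl")]
# what changed since start
for n,a,b in(("top",t0,t),("scene",s0,s)):
    d=cv2.absdiff(cv2.GaussianBlur(a["pixels"],(5,5),0),cv2.GaussianBlur(b["pixels"],(5,5),0)).max(2)>28
    k,l,st,c=cv2.connectedComponentsWithStats(d.astype(np.uint8))
    print(n,[(st[i,:4].tolist(),int(st[i,4])) for i in range(1,k) if st[i,4]>12])
E
python3 chk.py; python3 to.py
```

```text
t: 56.1
ee_pos: [387.5, -235.4, 279.4]
tool_rot: [0.0, 0.74, 0.673, -0.0]
contact_force: [0.2, 0.2, -0.1]
opening: -0.001
finger_force: 0.0
t: 56.8
ee_pos: [369.4, -439.1, 277.4]
tool_rot: [-0.0, 0.613, 0.79, -0.001]
contact_force: [-0.2, 0.4, -1.0]
opening: -0.001
finger_force: 0.0
top [([325, 118, 27, 24], 494), ([201, 155, 28, 26], 557), ([238, 154, 27, 27], 550), ([108, 195, 27, 27], 501), ([164, 218, 348, 166], 27240), ([184, 223, 24, 27], 399), ([138, 239, 27, 27], 487), ([186, 245, 5, 4], 17), ([70, 277, 138, 71], 3722), ([501, 316, 11, 18], 114), ([0, 327, 48, 39], 1120), ([267, 332, 22, 22], 209), ([225, 372, 8, 12], 69), ([0, 374, 13, 10], 77), ([244, 379, 6, 5], 20), ([266, 378, 6, 6], 25)]
scene [([85, 0, 52, 52], 1510), ([146, 0, 67, 104], 2843), ([264, 0, 34, 50], 972), ([139, 2, 15, 42], 373), ([145, 47, 15, 11], 46), ([133, 48, 10, 8], 23), ([35, 51, 81, 149], 4061), ([110, 51, 16, 17], 64), ([36, 57, 36, 44], 110), ([67, 67, 14, 25], 156), ([111, 69, 9, 7], 22), ([104, 70, 7, 9], 18), ([52, 79, 10, 9], 39), ([129, 83, 12, 11], 75), ([106, 85, 6, 4], 20), ([179, 93, 111, 46], 1738), ([138, 113, 12, 19], 137), ([271, 128, 21, 16], 239), ([312, 130, 21, 18], 257), ([139, 139, 75, 93], 2287), ([140, 142, 7, 9], 49), ([257, 150, 22, 19], 271), ([151, 155, 20, 6], 76), ([291, 185, 25, 25], 452), ([269, 206, 26, 26], 494), ([99, 225, 54, 72], 1546), ([240, 285, 26, 26], 384)]
at [ 370.2 -435.1  277.9] yang 14.5 f [ 0.2 -0.3  0.7] op 0.0 ff 0.0 t 56.9
```

```bash
python3 to.py 470 0 280 14.5 300 450 280 14.5
```

```text
at [ 370.2 -435.1  277.9] yang 14.5 f [ 0.2 -0.3  0.7] op 0.0 ff 0.0 t 56.9
shift [39.6  20.59 -0.13] turn [ 0.  -0.1  0. ]
shift [ 8.743e+01  1.544e+01 -3.000e-02] turn [ 0.  -0.1  0. ]
```

```bash
python3 -m pendant '[[[3,1.5,0],[0,0,0]],[[7,3.6,0],[0,0,0]],[[11.5,6,0],[0,0,0]],[[16,8.3,0],[0,0,0]],[[20,10.4,0],[0,0,0]],[[24,12.5,0],[0,0,0]],[[28,14.6,0],[0,0,0]],[[32,16.6,0],[0,0,0]]]'
python3 -m pendant '[[[4,2,0],[0,0,0]],[[8,4,0],[0,0,0]],[[12.5,3.5,0],[0,0,0]],[[17.5,3,0],[0,0,0]],[[22.5,2.4,0],[0,0,0]],[[27.4,1.9,0],[0,0,0]],[[32.3,1.4,0],[0,0,0]],[[37,0.9,0],[0,0,0]]]'
python3 to.py 220 480 280 14.5 
python3 -m pendant '[[[4.5,-0.5,0],[0,0,0]],[[9,-1,0],[0,0,0]],[[14,-1.5,0],[0,0,0]],[[18,-2,0],[0,0,0]],[[20,-3,0],[0,0,0]],[[20,-3,0],[0,0,0]]]'
python3 chk.py; python3 to.py
```

```text
t: 57.7
ee_pos: [449.7, -79.7, 279.3]
tool_rot: [0.0, 0.611, 0.792, 0.0]
contact_force: [0.5, -1.2, 0.5]
opening: 0.002
finger_force: 0.0
t: 58.5
ee_pos: [362.7, 279.8, 279.4]
tool_rot: [-0.0, 0.61, 0.792, 0.001]
contact_force: [0.2, 0.3, -0.2]
opening: 0.001
finger_force: 0.0
at [362.7 279.8 279.4] yang 14.8 f [ 0.2  0.3 -0.2] op 0.001 ff 0.0 t 58.5
shift [22.99 -8.7  -0.05] turn [ 0.1 -0.   0.3]
t: 59.1
ee_pos: [281.9, 465.4, 278.8]
tool_rot: [-0.001, 0.609, 0.793, -0.0]
contact_force: [0.8, 0.3, 0.4]
opening: 0.002
finger_force: 0.0
top [([325, 118, 27, 24], 496), ([201, 155, 28, 26], 546), ([238, 154, 27, 27], 545), ([108, 195, 27, 27], 481), ([184, 223, 23, 27], 373), ([141, 235, 11, 7], 43), ([120, 243, 137, 91], 3824), ([186, 245, 4, 4], 13), ([154, 259, 5, 5], 18), ([0, 263, 59, 79], 3121), ([71, 277, 160, 94], 4424), ([0, 339, 65, 45], 1698), ([20, 343, 5, 7], 23), ([284, 347, 8, 14], 70), ([251, 375, 7, 9], 33), ([0, 376, 7, 8], 41)]
scene [([264, 0, 20, 50], 500), ([280, 0, 29, 54], 684), ([288, 25, 4, 6], 20), ([162, 48, 11, 25], 122), ([137, 55, 9, 5], 26), ([157, 82, 9, 8], 30), ([136, 84, 14, 16], 122), ([180, 93, 110, 38], 1357), ([139, 114, 10, 23], 138), ([179, 118, 118, 34], 1355), ([312, 130, 21, 18], 236), ([271, 133, 9, 10], 31), ([257, 153, 22, 16], 246), ([148, 154, 4, 6], 21), ([291, 185, 25, 25], 442), ([270, 206, 25, 26], 480), ([240, 285, 26, 26], 390)]
at [284.2 463.2 279. ] yang 14.8 f [ 0.5 -0.1  0.6] op -0.002 ff 0.0 t 59.2
```

The picture differences show only the three carousels moved: two in the tray and red in the bin. The pan, its bar and every bystander match the start pictures.

```bash
python3 -c "
from workcell import arm
print(arm.sign_off())"
```

```text
the job is handed in; nothing more can be done
None
```

I handed the job in: blue, green and red were each tested fully home on the shaft in that order (yellow was absent), with blue and green now flat in the tray and red tipped at about 41° into the return bin; the bar slipped from the grip as I lowered it, so the pan fell back level by itself, and nothing else I could compare with the start pictures moved.

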